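Re-grip a porcelain tube and snap it into the clip holder

TASK

Draw the porcelain tube out from under the bottle shelf by its capped end, lay it in the wooden V rest and let go, then take it again by its middle and snap it down into both spring clips of the tube holder, with the rubber cap in the wide guard, until it is fully home and level. Leave everything else on the bench and shelf where it stands.

Things in the scene. Friction and masses are not known exactly. Their poses are not given: they have to be found in the camera images.
- tube_center (a point): Middle of the white porcelain tube, on its axis: straight, 180 mm long, 22 mm in diameter, about 90 g. x runs along it towards the black rubber cap. At the start it lies level, 45 mm above the bench, in two notched bearers of the shelf; only its capped end sticks out, some 80 mm, towards the robot. Lift it 10 to 25 mm and draw it out level along its axis by about 110 mm to free it.
- tube_cap (a point): Middle of the rubber cap, on the tube's axis, 81 mm from tube_center; same axes. The cap is a disc 31 mm in diameter and forms the last 18 mm of the tube (72 to 90 mm from its middle).
- shelf: Low wooden bottle shelf, fixed. Origin on the bench 65 mm in front of the board's front edge; x points away from the robot, under it. Board at x = 65 to 195 mm, 180 mm wide, underside 100 mm and top 115 mm above the bench, a leg at each corner. Notched bearers 10 mm thick at x = 60 and 140 mm carry the tube along y = 0; their arms are no higher than the tube's axis.
- rest_seat (a point): Where the tube's middle lies in the fixed wooden rest, 45 mm above the bench; the tube lies along its x axis, either way round, middle within 20 mm. The rest: base 110 x 50 x 8 mm, two open-topped V notches 10 mm thick at x = -40 and +40 mm with arms up to the tube's axis height; 70 mm are free between them.
- holder: Tube holder, fixed: grey base 208 x 74 x 12 mm; origin on the bench under its middle, x along the tube. White U-shaped guards 64 mm high stand at both ends (56 to 98 mm from the middle), their end walls 94 mm from it. Inside, the guard at -x is 28 mm wide, that at +x 37 mm: only the +x guard takes the cap. The tube can be held only between the clips.
- holder_seat (a point): Where the tube's middle lies when home in both clips: 60 mm above the bench, resting on the clip posts; axes as holder. At x = -38 and +38 mm is a C-shaped sprung steel clip, 10 mm wide, mouth up: lips 30 mm apart at the top (79 mm above the bench), 17 mm at 69 mm height. 66 mm are free between the clips. Pushing the tube straight down takes 10 to 15 N until it snaps in.
- beaker: Open glass beaker, 42 mm across, 55 mm high, standing beside the protruding tube. Loose; to be left alone. Origin: centre of its underside.
- crucible: Small open porcelain crucible, 38 mm across, 34 mm high, in front of the clip holder. Loose; to be left alone. Origin: centre of its underside.
- carton: Flat cardboard carton 55 x 36 x 16 mm, behind the clip holder. Loose; to be left alone. Origin: centre of its underside.
- dish: Shallow porcelain dish, 68 mm across, 22 mm high, beyond the V rest. Loose; to be left alone. Origin: centre of its underside.
- weight: Brass balance weight, 28 mm across, 44 mm high, on the robot's side of the V rest. Loose; to be left alone. Origin: centre of its underside.
- bottle_a: Amber bottle, 44 mm across, 85 mm high, on top of the bottle shelf. Loose; to be left alone. Origin: centre of its underside.
- bottle_b: Round jar, 48 mm across, 65 mm high, on top of the bottle shelf. Loose; to be left alone. Origin: centre of its underside.
Things that resemble listed ones, but are neither listed nor needed, are in the scene too. Leave any pink or red look-alike of the part that bears rest_seat alone. Leave any orange look-alike of the holder alone.

How it is judged:
By the outcome, as a careful person would: the job done as asked, in the order asked, and still so for the second after the job is handed in, with the robot touching nothing.
It also fails if it takes over 67 s, if anything falls off the work surface, if the arm or the gripper's body presses on something with over 40 N, if the wrist force passes 120 N, or if a joint passes its speed limit or range.

ROBOT

A 6-joint arm with a two-finger parallel gripper is mounted at the origin on the work surface. World frame = base frame: x ahead of the robot, y to its left, z up, the work surface at z = 0. Lengths are in m, angles in rad, forces in N, time in s.
With the tool pointing down it reaches from about 0.25 to 0.725 m from the base axis. Payload 4 kg.
Tool frame: the origin (TCP) lies at the very end of the fingers, on their centre line; the grasp point (between the pads) lies 19 mm behind it; z points along the fingers, y is the direction in which the jaws open and shut (so a half turn about z gives the same grasp; the last joint's range is limited). The gripper opens to 85 mm and grips with 20 to 120 N. Pads are 22 mm wide; open, the fingers measure 114 mm over their backs; the gripper's body (76 mm by 85 mm) begins 54 mm behind the grasp point. The pads swing forward as they close: fully open they stand 13 mm farther back than shut.
Start: joints at [0, 0.241, 0.005, 1.335, 0, 1.571], TCP at [0.5, -0, 0.231] pointing down, gripper open.
Joint ranges: [-2.72, 2.72], [-1.05, 1.87], [-1.09, 1.28], [-1.99, 2.15], [-1.42, 1.44], [-3.14, 3.14]. Speed limits (rad/s): [2.79, 2.79, 3.14, 3.14, 3.14, 3.14].

INTERFACE

Orientations are given as a unit quaternion [w, x, y, z].
In Python, from bench import robot gives the robot as it stands.
- The arm moves only by the shell command python3 -m creep 'ROWS'. ROWS is JSON, a list of rows, each an object with "offset": the shift along the tool's x, y, z normalised to -1 to 1, where 1 is 25 mm, a list of three; "angular": the turn, a rotation vector about the tool's x, y, z normalised to -1 to 1, where 1 is 4 degrees, a list of three; "claw": the closure, from -1 (fully open) to 1 (shut). In form: [{"offset": [dx, dy, dz], "angular": [rx, ry, rz], "claw": claw}, ...]. A call has 1 to 10 rows; each row shifts and turns the pose as measured when the row begins, along the tool's axes as they then stand; what a row does not reach is not made up. A row lasts 1/8 s, in which the tool goes at most 62.5 mm and 10.7 degrees, less where a joint would pass 70% of its speed; a pose out of reach is approached as far as the arm can. A call with a number of a shift or a turn outside -1 to 1 is refused whole. A call with a gripper value outside its range is refused whole. The fingers move at their own pace and stop on an object; the grip force is fixed at half the most. Time passes only in rows, so rows that do not move let the fingers close. It gives the time, the measured TCP pose, the force and the opening at its end, in the units of the state.
- robot.sense(): the state, without advancing time (a new reading comes with each control period).
- robot.snapshot(name): name is "scene" or "side" or "wrist"; returns (picture, depth): 480x640x3 uint8, red, green, blue; 480x640 float32, m along the optical axis (not along the pixel's ray), 0 where there is no reading.
- robot.camera_model(name): a dict with "intrinsics" (3x3 intrinsics, pixels), "position" and "orientation" of the camera in the world. Camera axes: x right, y down, z forward; pixel columns grow to the right and rows downward; lengths in m; the calibration is good to about 2 mm. A picture is of the moment at which its call begins: read the wrist's pose just before it. camera_model takes no time and is no camera call; for the wrist camera it gives the pose at the moment of the call.
- robot.sign_off(): hands the job in, once; it reports no verdict.
The state is a dict: "time_s": time; "joint_pos": joint angles; "joint_velocities": joint speeds; "joint_torque": joint torques, N m; "tool_pos": TCP position; "tool_rot": TCP orientation; "contact_force": force on the tool from outside, world axes, zero at the start; "wrist_torque": the same for the moment, N m; "finger_gap": opening from 0.0 (shut) to 1.0 (fully open).
Only numpy, scipy, OpenCV 4.12 (cv2) and the standard library are available. Lean on these libraries where they do the work, as an engineer would, in place of code of your own. Each camera call takes 0.05 s, during which the arm holds its last target.

## Working session

There is one attempt and no reset: what is moved stays moved. The work goes in short steps, Python scripts to look and compute and a shell command to move; the robot and the scene stay as the last step left them, time stands still between calls to the robot, and variables do not carry over. Pictures are saved under pics/ and viewed, and the job is handed in when it is done.

```bash
ls; mkdir -p pics
cat > h.py <<'E'
import numpy as np,cv2
from bench import robot
from scipy.spatial.transform import Rotation as R
def q2R(q): return R.from_quat([q[1],q[2],q[3],q[0]]).as_matrix()
def snap(cam,tag):
    m=robot.camera_model(cam); p,d=robot.snapshot(cam)
    np.savez(f'pics/{tag}.npz',p=p,d=d,K=np.array(m['intrinsics']),t=np.array(m['position']),q=np.array(m['orientation']))
    cv2.imwrite(f'pics/{tag}.png',p[:,:,::-1]); return p,d,m
def load(tag):
    z=np.load(f'pics/{tag}.npz'); d=z['d']; K=z['K']
    v,u=np.mgrid[0:480,0:640]
    c=np.stack([(u-K[0,2])/K[0,0]*d,(v-K[1,2])/K[1,1]*d,d],-1)
    W=c@q2R(z['q']).T+z['t']; W[d==0]=np.nan
    return z['p'],W
E
python3 - <<'E'
from h import *
for c in('scene','side','wrist'):
    p,d,m=snap(c,c+'0'); print(c,m)
print(robot.sense())
E
```

```text
pics
scene {'intrinsics': array([[577.92442525,   0.        , 323.44440711],
       [  0.        , 577.92442525, 232.56498122],
       [  0.        ,   0.        ,   1.        ]]), 'position': array([ 1.12591782, -0.57389695,  1.23935452]), 'orientation': array([-0.29359069,  0.86776099,  0.3812645 , -0.12422863])}
side {'intrinsics': array([[622.0263476 ,   0.        , 320.26275484],
       [  0.        , 622.0263476 , 244.31731685],
       [  0.        ,   0.        ,   1.        ]]), 'position': array([-0.23488937,  0.85049553,  0.82944903]), 'orientation': array([ 0.17102393, -0.31124538,  0.82604761, -0.43763281])}
wrist {'intrinsics': array([[366.59516768,   0.        , 320.29093447],
       [  0.        , 366.59516768, 236.06804152],
       [  0.        ,   0.        ,   1.        ]]), 'position': array([0.49939368, 0.08269848, 0.37281125]), 'orientation': array([ 1.62250216e-01,  9.86749221e-01, -2.95077994e-04, -8.69536978e-04])}
{'time_s': 0.15, 'joint_pos': array([-1.44574525e-05,  2.41271299e-01,  4.02074312e-03,  1.33522633e+00,
        3.82119590e-06,  1.57078223e+00]), 'joint_velocities': array([-0.00089152, -0.00164554,  0.0025529 ,  0.00086057, -0.00029404,
        0.00151399]), 'joint_torque': array([-1.62746033e-03, -3.72633219e+01,  2.52638429e+01,  1.23480460e-02,
       -1.30651040e-05,  1.49362950e-05]), 'tool_pos': array([ 4.99503436e-01, -6.06181423e-06,  2.30596870e-01]), 'tool_rot': array([-5.95526586e-04,  7.07106661e-01,  7.07106402e-01, -5.92807629e-04]), 'contact_force': array([-0.12079177,  0.65939554, -0.86941245]), 'wrist_torque': array([-0.01404275, -0.05934645,  0.01689179]), 'finger_gap': 0.9989038886389324}
```

View pics/scene0.png

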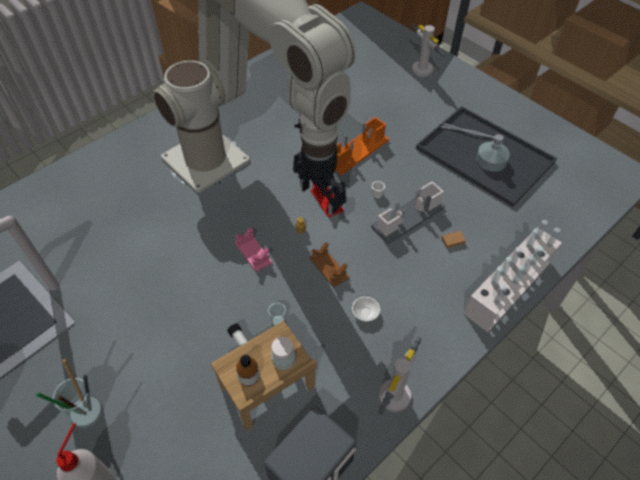

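View pics/side0.png

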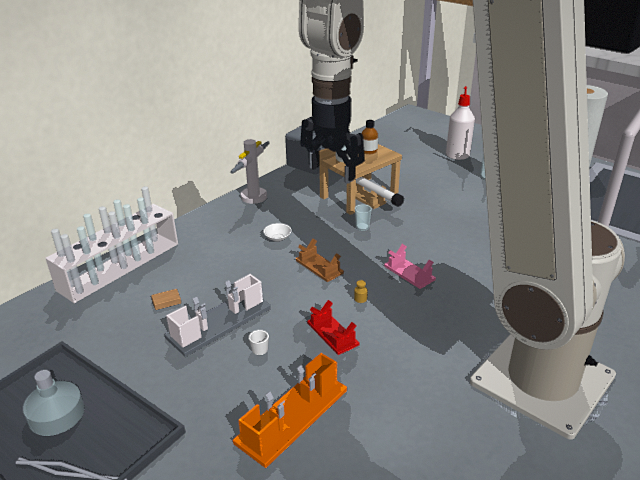

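View pics/wrist0.png

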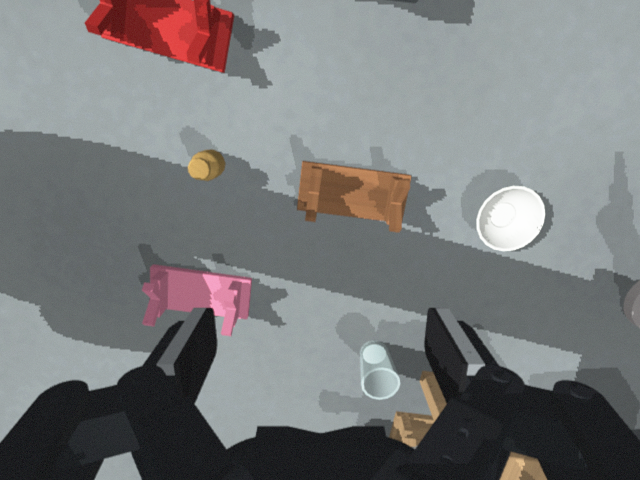

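```bash
cat > top.py <<'E'
from h import *
import sys
# orthographic top-view, 1mm per px; x: .2-.85 (up), y: -.4..0.4 (left)
def topview(tags,out,x0,x1,y0,y1,s,zmax=.2):
    H=int((x1-x0)*s);Wd=int((y1-y0)*s)
    Z=np.full((H,Wd),-1.);I=np.zeros((H,Wd,3),np.uint8)
    for t in tags:
        p,W=load(t); w=W.reshape(-1,3);c=p.reshape(-1,3)
        k=np.isfinite(w[:,0])&(w[:,2]<zmax);w=w[k];c=c[k]
        r=((x1-w[:,0])*s).astype(int);q=((y1-w[:,1])*s).astype(int)
        ok=(r>=0)&(r<H)&(q>=0)&(q<Wd);o=np.argsort(w[:,2])
        for i in o[ok[o]]:
            if w[i,2]>Z[r[i],q[i]]: Z[r[i],q[i]]=w[i,2];I[r[i],q[i]]=c[i][::-1]
    for m in range(0,H,int(.1*s)): cv2.line(I,(0,m),(6,m),(0,255,255),1)
    cv2.imwrite(out,I)
    zz=np.clip(Z/zmax*255,0,255).astype(np.uint8); cv2.imwrite(out.replace('.png','z.png'),cv2.applyColorMap(zz,cv2.COLORMAP_JET))
    return Z,I
if __name__=='__main__':
    topview(['scene0','side0'],'pics/top0.png',.15,.75,-.4,.4,1000)
E
python3 top.py
python3 - <<'E'
from h import *
for t,pts in(('scene0',[(237,335),(328,264),(410,210),(250,370),(300,224),(100,300)]),('side0',[(380,190),(320,260),(215,310),(361,160)])):
    p,W=load(t)
    for u,v in pts: print(t,u,v,W[v,u].round(3))
E
```

```text
scene0 237 335 [ 0.555 -0.3    0.056]
scene0 328 264 [0.527 0.009 0.004]
scene0 410 210 [0.55  0.298 0.006]
scene0 250 370 [ 0.69  -0.355  0.175]
scene0 300 224 [0.395 0.03  0.028]
scene0 100 300 [ 0.225 -0.477  0.   ]
side0 380 190 [ 0.588 -0.296  0.051]
side0 320 260 [ 0.542 -0.011  0.005]
side0 215 310 [0.582 0.267 0.011]
side0 361 160 [ 0.427 -0.005  0.297]
```

View pics/top0.png

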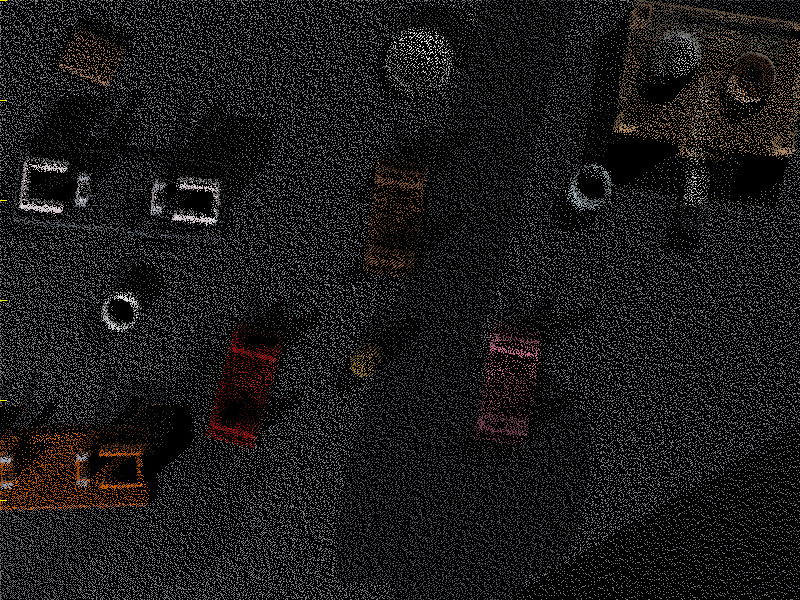

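```bash
cat > fit.py <<'E'
from h import *
P=[];C=[];S=[]
for i,t in enumerate(['scene0','side0']):
    p,W=load(t); w=W.reshape(-1,3);k=np.isfinite(w[:,0]);P.append(w[k]);C.append(p.reshape(-1,3)[k]);S.append(np.full(k.sum(),i))
P=np.concatenate(P);C=np.concatenate(C).astype(int);S=np.concatenate(S)
hsv=cv2.cvtColor(C.astype(np.uint8)[None],cv2.COLOR_RGB2HSV)[0].astype(int)
def box(x0,x1,y0,y1,z0,z1): return (P[:,0]>x0)&(P[:,0]<x1)&(P[:,1]>y0)&(P[:,1]<y1)&(P[:,2]>z0)&(P[:,2]<z1)
from scipy.optimize import least_squares
# tube cylinder fit
for s in(0,1,None):
    m=box(.50,.60,-.33,-.265,.03,.075)
    if s is not None:m&=S==s
    Q=P[m]
    body=Q[(Q[:,0]>.54)]
    def res(a): # y=a0+a1*(x-.56), z=a2+a3*(x-.56)
        dx=body[:,0]-.56;dy=body[:,1]-a[0]-a[1]*dx;dz=body[:,2]-a[2]-a[3]*dx
        return np.hypot(dy/np.sqrt(1+a[1]**2),dz)-.011
    r=least_squares(res,[-.295,0,.045,0],loss='soft_l1',f_scale=.001)
    print('tube',s,len(body),r.x.round(4),'rms',np.sqrt(np.mean(r.fun**2)).round(5),'xmin',np.percentile(Q[:,0],[0,1,3]).round(4),np.percentile(Q[:,2],99))
# shelf board top
m=box(.58,.8,-.45,-.2,.11,.12);Q=P[m][:,:2]
r=cv2.minAreaRect(Q.astype(np.float32)*1000);print('board',r)
# holder guards top
for s in(0,1,None):
    m=box(.48,.66,.16,.40,.058,.068)&(hsv[:,1]<60)&(C.min(1)>110)
    if s is not None:m&=S==s
    Q=P[m];print('guard',len(Q))
    for mm in(Q[:,1]>.3,Q[:,1]<.27):
        print(cv2.minAreaRect(Q[mm][:,:2].astype(np.float32)*1000),Q[mm][:,2].mean())
    m=box(.48,.66,.16,.40,.07,.085)
    if s is not None:m&=S==s
    Q=P[m]
    for mm in(Q[:,1]>.28,Q[:,1]<.28): print('clip',Q[mm].mean(0).round(4),mm.sum(),Q[mm].min(0).round(4),Q[mm].max(0).round(4))
# base
m=box(.45,.68,.14,.42,.008,.016);Q=P[m];print('base',cv2.minAreaRect(Q[:,:2].astype(np.float32)*1000))
# rest
m=box(.46,.61,-.04,.05,.02,.055);Q=P[m];print('rest arms',len(Q),cv2.minAreaRect(Q[:,:2].astype(np.float32)*1000),Q[:,2].max())
for mm in(Q[:,0]>.54,Q[:,0]<.54): print(cv2.minAreaRect(Q[mm][:,:2].astype(np.float32)*1000))
m=box(.46,.61,-.04,.05,.005,.011);Q=P[m];print('rest base',len(Q),cv2.minAreaRect(Q[:,:2].astype(np.float32)*1000))
for n,b in dict(beaker=(.53,.6,-.24,-.15,.01,.07),dish=(.64,.74,-.06,.03,.008,.03),weight=(.36,.42,.01,.06,.01,.06),cruc=(.41,.47,.25,.31,.01,.05),carton=(.65,.74,.27,.35,.01,.03)).items():
    Q=P[box(*b)];print(n,len(Q),cv2.minAreaRect(Q[:,:2].astype(np.float32)*1000),Q[:,2].max().round(3))
E
python3 fit.py
```

```text
tube 0 176 [-0.2971 -0.1546  0.0443 -0.0673] rms 0.00234 xmin [0.5206 0.5246 0.5274] 0.0631277490033076
tube 1 175 [-0.2972 -0.1397  0.0451 -0.0412] rms 0.00354 xmin [0.5176 0.5198 0.5207] 0.06104479922150276
tube None 351 [-0.297  -0.147   0.0446 -0.0406] rms 0.00301 xmin [0.5176 0.5202 0.5215] 0.06230701345830936
board ((670.4963989257812, -311.7701416015625), (186.4372100830078, 139.89791870117188), 81.74411010742188)
guard 158
((567.8080444335938, 356.71905517578125), (44.20779037475586, 50.03144836425781), 83.23420715332031) 0.0620996057639486
((552.5415649414062, 208.60861206054688), (57.32038497924805, 39.62752151489258), 86.9403076171875) 0.06173876151349292
clip [0.5605 0.3165 0.0746] 19 [0.5468 0.3093 0.0702] [0.5793 0.3241 0.0813]
clip [0.5513 0.241  0.0753] 17 [0.5407 0.2342 0.0711] [0.5711 0.2478 0.0792]
guard 422
((561.9974365234375, 345.7437744140625), (66.67086029052734, 49.286590576171875), 82.91032409667969) 0.06234008489671461
((549.9320678710938, 214.1771240234375), (66.47049713134766, 43.980995178222656), 79.80706024169922) 0.062115771715096996
clip [0.5625 0.318
[... 973 characters left out ...]
9868164)
rest base 759 ((540.0341796875, 9.076190948486328), (133.3792266845703, 75.46556091308594), 0.9282297492027283)
beaker 626 ((562.0604248046875, -190.40231323242188), (41.834259033203125, 49.58034896850586), 57.08736038208008) 0.06
dish 651 ((686.5870971679688, -18.95767593383789), (71.28128814697266, 68.38011932373047), 1.567745327949524) 0.029
weight 314 ((389.9523010253906, 34.1068229675293), (27.476755142211914, 36.19489669799805), 64.01690673828125) 0.048
cruc 485 ((440.365966796875, 279.219482421875), (36.61140823364258, 45.56810760498047), 62.730369567871094) 0.038
carton 566 ((691.9421997070312, 308.5201721191406), (57.52978515625, 46.59107208251953), 63.61077117919922) 0.021
```

```bash
cat > plan.py <<'E'
from h import *
def go(xyz,yaw=None,show=True):
    """delta from present pose to TCP target, tool down with tool-x at yaw deg; in tool axes, in row units (sums)"""
    s=robot.sense();Rt=q2R(s['tool_rot']);d=np.array(xyz)-s['tool_pos']
    print('t',round(s['time_s'],2),'tcp',s['tool_pos'].round(4),'yaw',np.degrees(np.arctan2(Rt[1,0],Rt[0,0])).round(2),'tilt z',Rt[:,2].round(4),'F',s['contact_force'].round(1),'gap',round(s['finger_gap'],3))
    print('shift tool units',(Rt.T@d/.025).round(2))
    if yaw is not None:
        a=np.radians(yaw);x=np.array([np.cos(a),np.sin(a),0]);z=np.array([0,0,-1.]);T=np.stack([x,np.cross(z,x),z],1)
        print('turn units',(np.degrees(R.from_matrix(Rt.T@T).as_rotvec())/4).round(2))
        print('shift in turned axes',(T.T@d/.025).round(2))
E
python3 -m creep '[{"offset":[0,0,0],"angular":[0,0,-1],"claw":-1},{"offset":[0,0,0],"angular":[0,0,-1],"claw":-1},{"offset":[0,0,0],"angular":[0,0,-1],"claw":-1},{"offset":[0,0,0],"angular":[0,0,-1],"claw":-1},{"offset":[0,0,0],"angular":[0,0,-1],"claw":-1}]'
python3 - <<'E'
from plan import *
go([.545,-.20,.25],171.7); print(robot.sense()['joint_pos'].round(3))
E
```

```text
time_s: 0.78
tool_pos: [0.4981, -0.0, 0.2285]
tool_rot: [-0.003, 0.569, 0.822, -0.002]
contact_force: [0.1, -0.0, -0.0]
finger_gap: 1.001
t 0.78 tcp [ 0.4981 -0.      0.2285] yaw 110.65 tilt z [-0.0064  0.     -1.    ] F [ 0.1 -0.  -0. ] gap 1.001
shift tool units [-8.15 -1.07 -0.87]
turn units [ -0.06  -0.08 -15.26]
shift in turned axes [-3.01 -7.64 -0.86]
[-0.000e+00  2.430e-01  1.000e-03  1.335e+00  0.000e+00  1.210e+00]
```

```bash
python3 -m creep '[{"offset":[-1,0,-0.1],"angular":[0,0,-1],"claw":-1},{"offset":[-1,0,-0.1],"angular":[0,0,-1],"claw":-1},{"offset":[-1,0,-0.1],"angular":[0,0,-1],"claw":-1},{"offset":[-1,0,-0.1],"angular":[0,0,-1],"claw":-1},{"offset":[-0.9,-0.4,-0.1],"angular":[0,0,-1],"claw":-1},{"offset":[-0.8,-0.5,-0.1],"angular":[0,0,-1],"claw":-1},{"offset":[-0.7,-0.7,-0.1],"angular":[0,0,-1],"claw":-1},{"offset":[-0.6,-0.8,-0.1],"angular":[0,0,-1],"claw":-1},{"offset":[-0.5,-0.8,-0.1],"angular":[0,0,-1],"claw":-1},{"offset":[-0.2,-1,-0.1],"angular":[0,0,-1],"claw":-1}]'
python3 - <<'E'
from plan import *
go([.545,-.20,.25],171.7); print(robot.sense()['joint_pos'].round(3))
E
```

```text
time_s: 2.02
tool_pos: [0.5407, -0.2379, 0.2482]
tool_rot: [-0.008, 0.239, 0.971, -0.0]
contact_force: [-0.4, 0.1, 0.8]
finger_gap: 1.003
t 2.02 tcp [ 0.5407 -0.2379  0.2482] yaw 152.3 tilt z [-0.0166  0.0031 -0.9999] F [-0.4  0.1  0.8] gap 1.003
shift tool units [ 0.55  1.42 -0.07]
turn units [-0.03 -0.24 -4.85]
shift in turned axes [ 0.05  1.53 -0.07]
[-0.413  0.434  0.324  1.477 -0.004  0.071]
```

```bash
python3 -m creep '[{"offset":[0,-0.4,0],"angular":[0,-0.1,-1],"claw":-1},{"offset":[0,-0.4,0],"angular":[0,-0.1,-1],"claw":-1},{"offset":[0,-0.4,0],"angular":[0,0,-1],"claw":-1},{"offset":[0,-0.4,0],"angular":[0,0,-1],"claw":-1},{"offset":[0,-0.4,0],"angular":[0,0,-0.85],"claw":-1},{"offset":[0,0,0],"angular":[0,0,0],"claw":-1}]'
python3 - <<'E'
from plan import *
go([.549,-.2954,.20],171.7); snap('wrist','w1')
E
```

```text
time_s: 2.78
tool_pos: [0.5214, -0.288, 0.2451]
tool_rot: [-0.005, 0.069, 0.998, -0.0]
contact_force: [-0.3, 0.8, 0.2]
finger_gap: 0.999
t 2.77 tcp [ 0.5214 -0.288   0.2451] yaw 172.11 tilt z [-0.0092  0.     -1.    ] F [-0.3  0.8  0.2] gap 0.999
shift tool units [-1.15 -0.14  1.79]
turn units [-0.02 -0.13  0.1 ]
shift in turned axes [-1.13 -0.13  1.81]
```

View pics/w1.png

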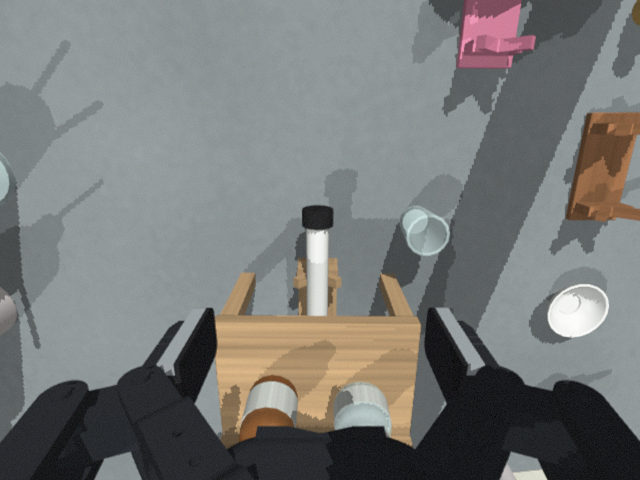

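Run:
```python
from h import *
p,W=load('w1'); z=np.load('pics/w1.npz')
Q=W[225:315,290:345].reshape(-1,3);k=np.isfinite(Q[:,0])&(Q[:,2]>.047)&(Q[:,2]<.062);Q=Q[k]
c=p[225:315,290:345].reshape(-1,3)[k]; Q=Q[c.min(1)>150]
a=np.polyfit(Q[:,0]-.56,Q[:,1],1);print(len(Q),'axis y at .56',a[1],'slope',a[0],'z max',np.percentile(Q[:,2],[50,95]))
Q=W[200:228,295:340].reshape(-1,3);k=np.isfinite(Q[:,0])&(Q[:,2]>.04);Q=Q[k];print('cap',np.percentile(Q,[1,5,50,95,99],axis=0).round(4))
Q=W[310:330,220:415].reshape(-1,3);k=np.isfinite(Q[:,0])&(Q[:,2]>.108)&(Q[:,2]<.122);Q=Q[k]
d=np.array([np.cos(np.radians(-8.1)),np.sin(np.radians(-8.1))]);s=Q[:,:2]@d;print('board front along-axis',np.percentile(s,[0,1,5]).round(4),'cap end s',np.array([.5195,-.291])@d)
# ray method: tube edge pixels -> plane z=.045
K=z['K'];Rc=q2R(z['q']);t=z['t']
def ray(u,v,h):
    r=Rc@np.array([(u-K[0,2])/K[0,0],(v-K[1,2])/K[1,1],1]);return t+r*(h-t[2])/r[2]
g=p.astype(int).min(2)
for v in(235,245,255,290,300,310):
    cols=np.where(g[v,295:340]>170)[0]+295; print(v,cols[[0,-1]],ray((cols[0]+cols[-1])/2,v,.045).round(4))
print('cap far end',ray(317,207,.058).round(4),p[200:232,317].sum(1))
```

```text
1672 axis y at .56 -0.2966207222865857 slope -0.13513226380586024 z max [0.05423697 0.05616037]
cap [[ 0.5224 -0.3072  0.0406]
 [ 0.523  -0.3055  0.0445]
 [ 0.5298 -0.2921  0.0566]
 [ 0.5385 -0.279   0.0603]
 [ 0.5407 -0.2773  0.061 ]]
board front along-axis [0.6421 0.6429 0.6432] cap end s 0.5553195486775881
235 [308 327] [ 0.5508 -0.2949  0.045 ]
245 [308 327] [ 0.5612 -0.2964  0.045 ]
255 [308 327] [ 0.5717 -0.2979  0.045 ]
290 [309 326] [ 0.6102 -0.3033  0.045 ]
300 [309 326] [ 0.6216 -0.3049  0.045 ]
310 [309 326] [ 0.6333 -0.3066  0.045 ]
cap far end [ 0.5197 -0.2908  0.058 ] [432 432 435 438 385 226 110  99 103  96 120  95 128 114 124 108 113 119
 105 109 113 100 122 126 128 119 124 126 125 184 402 534]
```

```bash
python3 -m creep '[{"offset":[-0.7,-0.1,0.3],"angular":[0,-0.1,0.05],"claw":-1},{"offset":[-0.6,-0.06,0.6],"angular":[0,-0.05,0],"claw":-1},{"offset":[0,0,1],"angular":[0,0,0],"claw":-1},{"offset":[0,0,1],"angular":[0,0,0],"claw":-1},{"offset":[0,0,1],"angular":[0,0,0],"claw":-1},{"offset":[0,0,1],"angular":[0,0,0],"claw":-1},{"offset":[0,0,0],"angular":[0,0,0],"claw":-1}]'
python3 - <<'E'
from plan import *
go([.5537,-.2953,.026],171.9)
E
```

```text
time_s: 3.7
tool_pos: [0.5595, -0.2937, 0.1103]
tool_rot: [-0.001, 0.069, 0.998, 0.001]
contact_force: [-0.6, 0.3, 0.7]
finger_gap: 1.001
t 3.7 tcp [ 0.5595 -0.2937  0.1103] yaw 172.04 tilt z [-0.0015  0.002  -1.    ] F [-0.6  0.3  0.7] gap 1.001
shift tool units [ 0.22 -0.1   3.37]
turn units [ 0.03 -0.03  0.03]
shift in turned axes [ 0.22 -0.1   3.37]
```

```bash
python3 -m creep '[{"offset":[0.25,-0.1,0.6],"angular":[0,0,0],"claw":-1},{"offset":[0,0,1],"angular":[0,0,0],"claw":-1},{"offset":[0,0,0.8],"angular":[0,0,0],"claw":-1},{"offset":[0,0,0.6],"angular":[0,0,0],"claw":-1},{"offset":[0,0,0],"angular":[0,0,0],"claw":-1}]'
python3 - <<'E'
from plan import *
go([.5537,-.2953,.026],171.9)
E
```

```text
time_s: 4.32
tool_pos: [0.5584, -0.2959, 0.0356]
tool_rot: [0.002, 0.069, 0.998, -0.0]
contact_force: [0.4, 0.2, 0.4]
finger_gap: 0.996
t 4.33 tcp [ 0.5584 -0.2959  0.0356] yaw 172.13 tilt z [ 4.6e-03 -8.0e-04 -1.0e+00] F [0.4 0.2 0.4] gap 0.996
shift tool units [ 0.19 -0.    0.39]
turn units [-0.    0.07  0.06]
shift in turned axes [ 0.19 -0.    0.39]
```

```bash
python3 -m creep '[{"offset":[0.2,0,0.4],"angular":[0,0.1,0.05],"claw":-1},{"offset":[0.1,0,0.1],"angular":[0,0,0],"claw":-0.5},{"offset":[0,0,0],"angular":[0,0,0],"claw":0.2},{"offset":[0,0,0],"angular":[0,0,0],"claw":1},{"offset":[0,0,0],"angular":[0,0,0],"claw":1},{"offset":[0,0,0],"angular":[0,0,0],"claw":1},{"offset":[0,0,0],"angular":[0,0,0],"claw":1}]'
python3 - <<'E'
from plan import *
go([.5537,-.2953,.026],171.9); snap('wrist','w2')
E
```

```text
time_s: 5.2
tool_pos: [0.5524, -0.2959, 0.0255]
tool_rot: [0.001, 0.071, 0.998, -0.001]
contact_force: [0.3, 0.2, 0.2]
finger_gap: 0.238
t 5.2 tcp [ 0.5524 -0.2959  0.0255] yaw 171.91 tilt z [ 0.0017 -0.0023 -1.    ] F [0.3 0.2 0.2] gap 0.238
shift tool units [-0.05  0.03 -0.02]
turn units [-0.03  0.03  0.  ]
shift in turned axes [-0.05  0.03 -0.02]
```

View pics/w2.png

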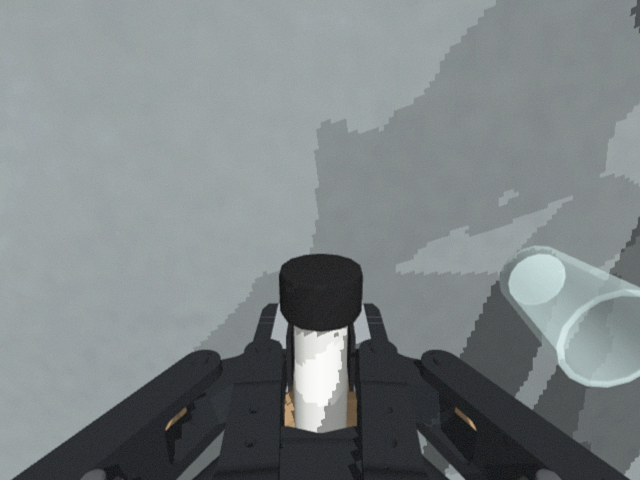

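```bash
python3 -m creep '[{"offset":[0,0,-0.25],"angular":[0,0,0],"claw":1},{"offset":[0,0,-0.3],"angular":[0,0,0],"claw":1},{"offset":[0,0,-0.25],"angular":[0,0,0],"claw":1},{"offset":[0,0,0],"angular":[0,0,0],"claw":1}]'
python3 - <<'E'
from plan import *
go([.5537,-.2953,.044],171.9); snap('side','s2')
cv2.imwrite('pics/s2c.png',cv2.resize(cv2.imread('pics/s2.png')[100:260,250:450],None,fx=4,fy=4)[:600,:800])
E
```

```text
time_s: 5.75
tool_pos: [0.5526, -0.2959, 0.0471]
tool_rot: [0.001, 0.071, 0.998, -0.001]
contact_force: [0.4, -0.5, -1.0]
finger_gap: 0.238
t 5.75 tcp [ 0.5526 -0.2959  0.0471] yaw 171.91 tilt z [ 0.002  -0.0024 -1.    ] F [ 0.4 -0.5 -1. ] gap 0.238
shift tool units [-0.04  0.03  0.12]
turn units [-0.03  0.03  0.  ]
shift in turned axes [-0.04  0.03  0.12]
```

View pics/s2c.png

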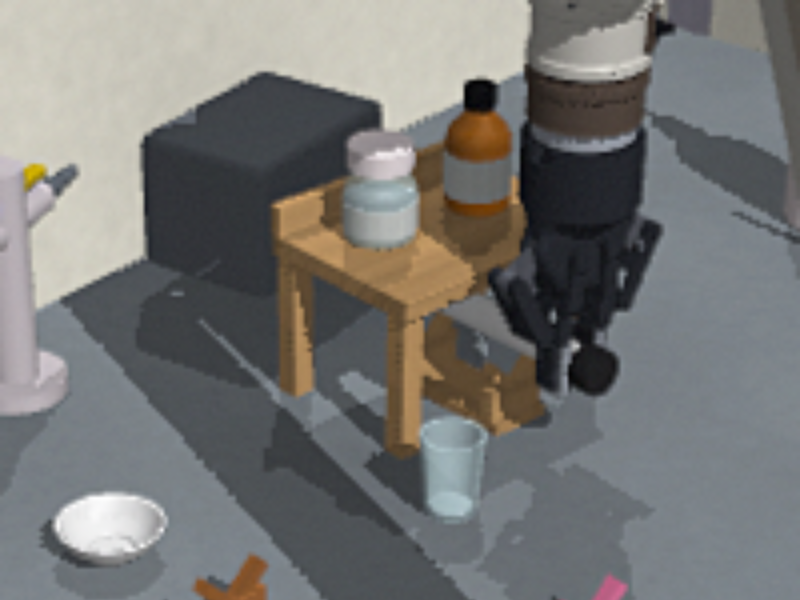

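```bash
python3 -m creep '[{"offset":[0.4,0,0.05],"angular":[0,0,0],"claw":1},{"offset":[0.7,0,0],"angular":[0,0,0],"claw":1},{"offset":[0.7,0,0],"angular":[0,0,0],"claw":1},{"offset":[0.7,0,0],"angular":[0,0,0],"claw":1}]'
python3 - <<'E'
from plan import *
s=robot.sense();
go([.5537-.13*.99,-.2953+.13*.1409,.046],171.9)
E
```

```text
time_s: 6.3
tool_pos: [0.4869, -0.2859, 0.0438]
tool_rot: [-0.0, 0.07, 0.998, -0.001]
contact_force: [-0.7, -0.2, 0.1]
finger_gap: 0.242
t 6.3 tcp [ 0.4869 -0.2859  0.0438] yaw 171.96 tilt z [-8.0e-04 -1.2e-03 -1.0e+00] F [-0.7 -0.2  0.1] gap 0.242
shift tool units [ 2.5   0.01 -0.09]
turn units [-0.02 -0.01  0.01]
shift in turned axes [ 2.5   0.   -0.09]
```

```bash
python3 -m creep '[{"offset":[0.7,0,-0.08],"angular":[0,0,0],"claw":1},{"offset":[0.7,0,-0.08],"angular":[0,0,0],"claw":1},{"offset":[0.7,0,-0.05],"angular":[0,0,0],"claw":1},{"offset":[0.6,0,-0.05],"angular":[0,0,0],"claw":1},{"offset":[0,0,-0.2],"angular":[0,0,0],"claw":1}]'
python3 - <<'E'
from plan import *
s=robot.sense();
go([.47,.013,.10],171.9);snap('wrist','w3');snap('side','s3')
E
```

```text
time_s: 6.92
tool_pos: [0.4111, -0.2735, 0.0537]
tool_rot: [-0.004, 0.071, 0.997, 0.001]
contact_force: [0.5, -0.2, -0.7]
finger_gap: 0.238
t 6.92 tcp [ 0.4111 -0.2735  0.0537] yaw 171.85 tilt z [-0.0077  0.0025 -1.    ] F [ 0.5 -0.2 -0.7] gap 0.238
shift tool units [-0.69 11.68 -1.84]
turn units [ 0.02 -0.11 -0.01]
shift in turned axes [-0.72 11.68 -1.85]
```

View pics/w3.png

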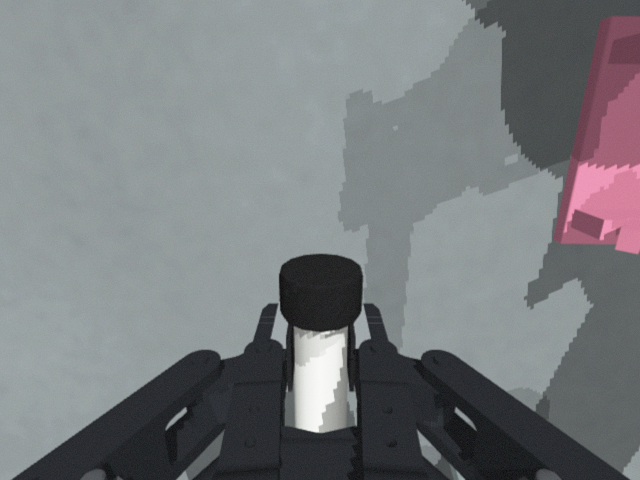

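View pics/s3.png

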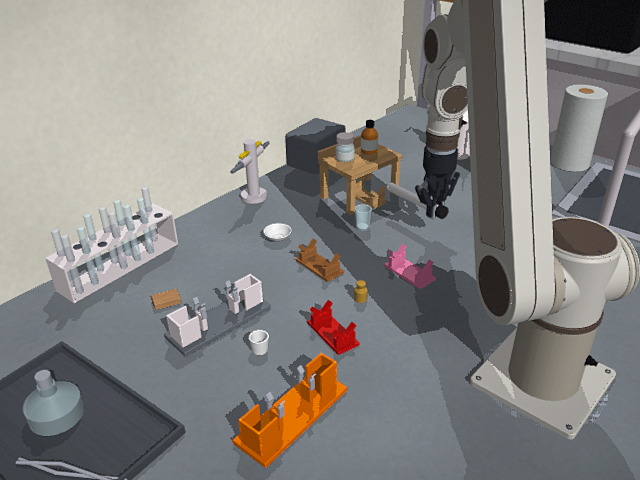

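```bash
python3 -m creep '[{"offset":[0,0,-0.8],"angular":[0,-0.1,0],"claw":1},{"offset":[0,0,-1],"angular":[0,0,0],"claw":1},{"offset":[0,0.3,-1],"angular":[0,0,0],"claw":1},{"offset":[0,0.8,-0.2],"angular":[0,0,0],"claw":1},{"offset":[0,1,0],"angular":[0,0,0],"claw":1},{"offset":[0,1,0],"angular":[0,0,0],"claw":1},{"offset":[0,1,0],"angular":[0,0,0],"claw":1},{"offset":[-0.1,1,0],"angular":[0,0,0],"claw":1},{"offset":[-0.2,1,0],"angular":[0,0,0],"claw":1},{"offset":[-0.2,1,0],"angular":[0,0,0],"claw":1}]'
python3 - <<'E'
from plan import *
go([.470,.0137,.12],171.9)
E
```

```text
time_s: 8.28
tool_pos: [0.4609, -0.0982, 0.1342]
tool_rot: [0.007, 0.071, 0.997, -0.002]
contact_force: [0.4, 0.4, -0.5]
finger_gap: 0.234
t 8.28 tcp [ 0.4609 -0.0982  0.1342] yaw 171.89 tilt z [ 0.0147 -0.0045 -0.9999] F [ 0.4  0.4 -0.5] gap 0.234
shift tool units [0.28 4.48 0.55]
turn units [-0.03  0.22 -0.  ]
shift in turned axes [0.27 4.48 0.57]
```

```bash
python3 -m creep '[{"offset":[0.1,1,0],"angular":[0,0.1,0],"claw":1},{"offset":[0.1,1,0.1],"angular":[0,0.05,0],"claw":1},{"offset":[0.1,1,0.1],"angular":[0,0.05,0],"claw":1},{"offset":[0.1,0.8,0.1],"angular":[0,0,0],"claw":1},{"offset":[0,0.4,0],"angular":[0,0,0],"claw":1},{"offset":[0,0,0],"angular":[0,0,0],"claw":1}]'
python3 - <<'E'
from plan import *
go([.470,.0137,.10],171.9);snap('scene','c4');snap('side','s4')
im=cv2.imread('pics/c4.png')[180:330,230:430];cv2.imwrite('pics/c4c.png',cv2.resize(im,None,fx=4,fy=4))
im=cv2.imread('pics/s4.png')[170:320,250:450];cv2.imwrite('pics/s4c.png',cv2.resize(im,None,fx=4,fy=4))
E
```

```text
time_s: 9.02
tool_pos: [0.4716, 0.0134, 0.1272]
tool_rot: [0.004, 0.068, 0.998, -0.001]
contact_force: [0.3, 0.0, -1.0]
finger_gap: 0.238
t 9.03 tcp [0.4716 0.0134 0.1272] yaw 172.21 tilt z [ 0.0071 -0.0023 -1.    ] F [ 0.3  0.  -1. ] gap 0.238
shift tool units [0.07 0.   1.09]
turn units [-0.02  0.11  0.08]
shift in turned axes [0.07 0.   1.09]
```

View pics/c4c.png

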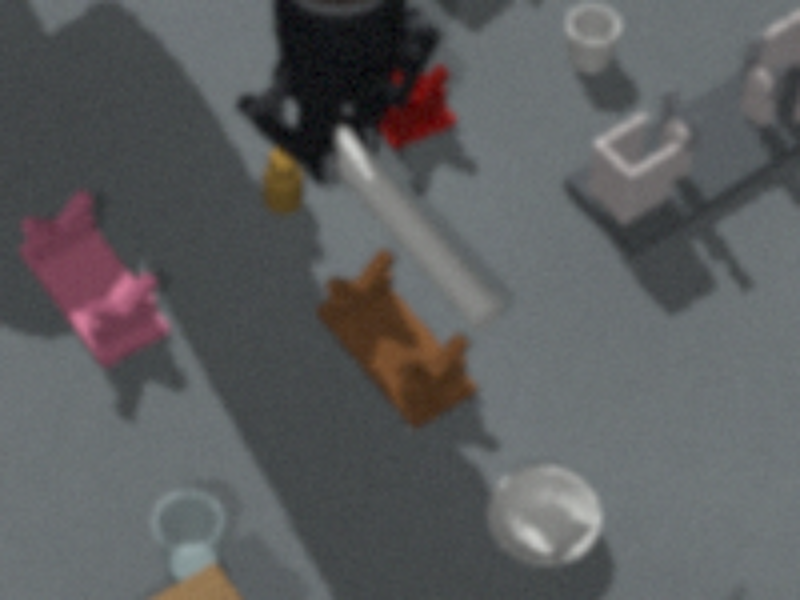

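View pics/s4c.png

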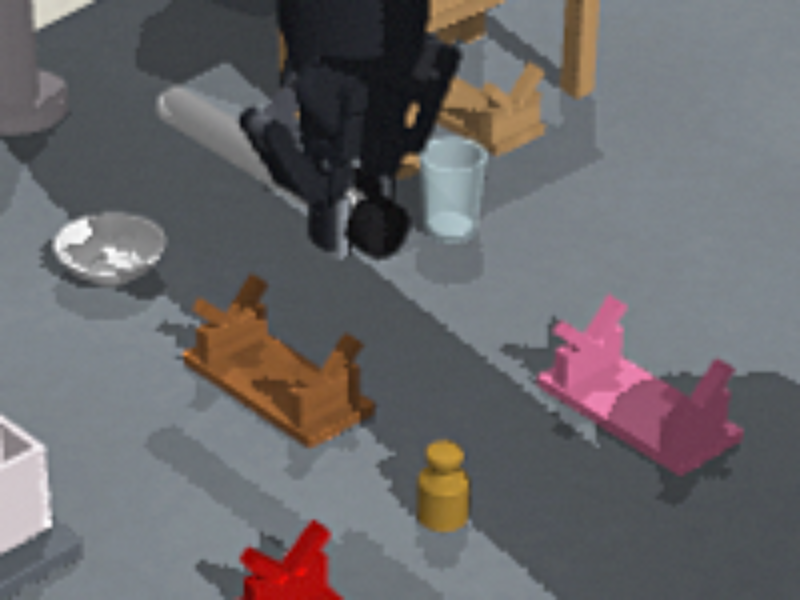

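Run:
```python
from h import *
for t in('c4','s4'):
    p,W=load(t);P=W.reshape(-1,3);C=p.reshape(-1,3).astype(int)
    m=(P[:,0]>.5)&(P[:,0]<.66)&(abs(P[:,1])<.05)&(P[:,2]>.12)&(P[:,2]<.17)&(C.min(1)>60);Q=P[m]
    a=np.polyfit(Q[:,0]-.53,Q[:,1],1);b=np.polyfit(Q[:,0]-.53,Q[:,2],1);print(t,len(Q),'y@.53',a[1].round(4),'slope',a[0].round(3),'z',b.round(3),'xmax',np.percentile(Q[:,0],[95,99]).round(4))
    m=(P[:,0]>.46)&(P[:,0]<.61)&(abs(P[:,1])<.05)&(P[:,2]>.022)&(P[:,2]<.055);Q=P[m]
    for mm in(Q[:,0]>.54,Q[:,0]<.54): print(cv2.minAreaRect(Q[mm][:,:2].astype(np.float32)*1000))
```

```text
c4 461 y@.53 0.0015 slope -0.131 z [-0.01   0.153] xmax [0.6219 0.6242]
((574.3497314453125, -0.13430213928222656), (48.87797164916992, 13.825318336486816), 86.88565826416016)
((494.6451721191406, 9.74081802368164), (49.18299102783203, 14.396218299865723), 85.6944580078125)
s4 278 y@.53 0.0134 slope -0.187 z [0.058 0.149] xmax [0.6148 0.6187]
((569.3970947265625, 1.1917476654052734), (50.785125732421875, 15.983260154724121), 84.16881561279297)
((490.2525329589844, 13.526174545288086), (49.30256652832031, 15.317134857177734), 83.78394317626953)
```

```bash
python3 -m creep '[{"offset":[0,0,0.6],"angular":[0,0.05,0.05],"claw":1},{"offset":[0.05,0,1],"angular":[0,0.05,0],"claw":1},{"offset":[0.05,0,1],"angular":[0,0,0],"claw":1},{"offset":[0,0,0.7],"angular":[0,0,0],"claw":1},{"offset":[0,0,0],"angular":[0,0,0],"claw":1}]'
python3 - <<'E'
from plan import *
go([.470,.0137,.026],171.9)
E
```

```text
time_s: 9.75
tool_pos: [0.4681, 0.0094, 0.0394]
tool_rot: [-0.001, 0.074, 0.997, -0.001]
contact_force: [0.2, 0.8, -1.0]
finger_gap: 0.232
t 9.75 tcp [0.4681 0.0094 0.0394] yaw 171.55 tilt z [-0.0019 -0.0022 -1.    ] F [ 0.2  0.8 -1. ] gap 0.232
shift tool units [-0.05  0.18  0.54]
turn units [-0.04 -0.02 -0.09]
shift in turned axes [-0.05  0.18  0.54]
```

```bash
python3 -m creep '[{"offset":[0,0.18,0],"angular":[0,0,-0.09],"claw":1},{"offset":[0,0,0.25],"angular":[0,0,0],"claw":1},{"offset":[0,0,0.2],"angular":[0,0,0],"claw":1},{"offset":[0,0,0.0],"angular":[0,0,0],"claw":1}]'
python3 - <<'E'
from plan import *
go([.470,.0137,.026],171.9)
snap('side','s5');snap('wrist','w5')
im=cv2.imread('pics/s5.png')[170:320,250:450];cv2.imwrite('pics/s5c.png',cv2.resize(im,None,fx=4,fy=4))
E
```

```text
time_s: 10.25
tool_pos: [0.4702, 0.0136, 0.0288]
tool_rot: [0.001, 0.071, 0.997, -0.001]
contact_force: [0.7, -0.9, -0.4]
finger_gap: 0.238
t 10.25 tcp [0.4702 0.0136 0.0288] yaw 171.88 tilt z [ 0.0011 -0.0021 -1.    ] F [ 0.7 -0.9 -0.4] gap 0.238
shift tool units [0.01 0.   0.11]
turn units [-0.03  0.02 -0.01]
shift in turned axes [0.01 0.   0.11]
```

View pics/s5c.png

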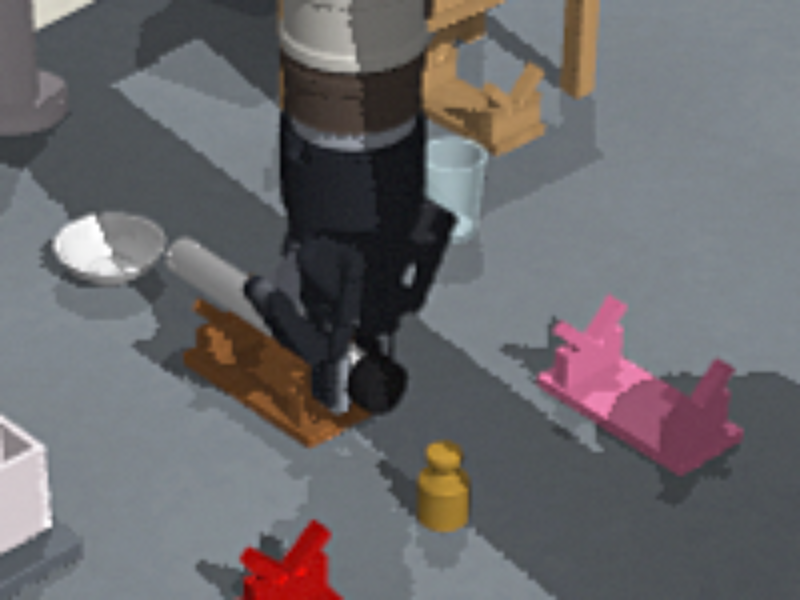

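View pics/w5.png

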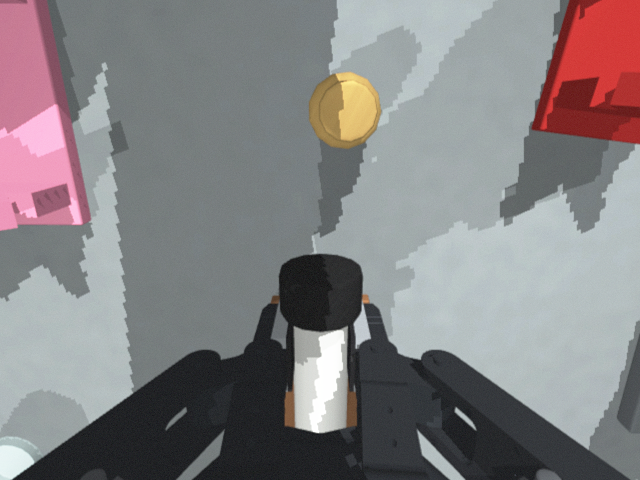

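```bash
python3 -m creep '[{"offset":[0,0,0.12],"angular":[0,0,0],"claw":1},{"offset":[0,0,0.08],"angular":[0,0,0],"claw":1}]'; python3 -m creep '[{"offset":[0,0,0.06],"angular":[0,0,0],"claw":1}]'
```

```text
time_s: 10.6
tool_pos: [0.471, 0.0133, 0.0248]
tool_rot: [0.002, 0.071, 0.997, -0.001]
contact_force: [-3.8, -1.0, 12.4]
finger_gap: 0.235
time_s: 10.72
tool_pos: [0.471, 0.0133, 0.0245]
tool_rot: [0.002, 0.071, 0.997, -0.001]
contact_force: [-6.8, 0.5, 17.1]
finger_gap: 0.234
```

```bash
python3 -m creep '[{"offset":[0,0,-0.05],"angular":[0,0,0],"claw":1},{"offset":[0,0,0],"angular":[0,0,0],"claw":0.2},{"offset":[0,0,0],"angular":[0,0,0],"claw":-0.3},{"offset":[0,0,0],"angular":[0,0,0],"claw":-1},{"offset":[0,0,0],"angular":[0,0,0],"claw":-1},{"offset":[0,0,0],"angular":[0,0,0],"claw":-1}]'
python3 - <<'E'
from plan import *
go([.470,.0137,.13],171.9)
snap('side','s6')
im=cv2.imread('pics/s6.png')[170:320,250:450];cv2.imwrite('pics/s6c.png',cv2.resize(im,None,fx=4,fy=4))
E
```

```text
time_s: 11.48
tool_pos: [0.4714, 0.0134, 0.0258]
tool_rot: [0.002, 0.071, 0.997, -0.001]
contact_force: [-0.2, -0.1, 0.5]
finger_gap: 1.0
t 11.47 tcp [0.4714 0.0134 0.0258] yaw 171.87 tilt z [ 0.0044 -0.0027 -1.    ] F [-0.2 -0.1  0.5] gap 1.0
shift tool units [ 0.04 -0.   -4.17]
turn units [-0.03  0.07 -0.01]
shift in turned axes [ 0.06  0.01 -4.17]
```

View pics/s6c.png

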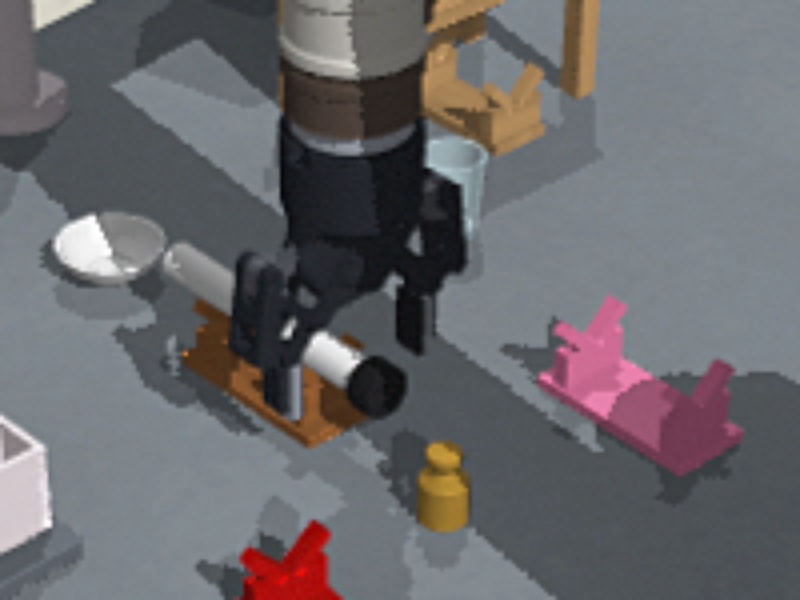

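```bash
python3 -m creep '[{"offset":[0,0,-0.6],"angular":[0,0,0],"claw":-1},{"offset":[0,0,-1],"angular":[0,0,0],"claw":-1},{"offset":[0,0,-1],"angular":[0,0,0],"claw":-1},{"offset":[0,0,-1],"angular":[0,0,0],"claw":-1},{"offset":[0,0,-1],"angular":[0,0,0],"claw":-1},{"offset":[0,0,-0.7],"angular":[0,0,0],"claw":-1},{"offset":[0,0,0],"angular":[0,0,0],"claw":-1}]'
python3 - <<'E'
from plan import *
go([.529,.005,.10],171.9)
snap('wrist','w7'); snap('scene','c7')
E
```

```text
time_s: 12.4
tool_pos: [0.47, 0.0137, 0.1615]
tool_rot: [0.001, 0.071, 0.997, -0.001]
contact_force: [-0.2, -0.1, -0.7]
finger_gap: 0.998
t 12.4 tcp [0.47   0.0137 0.1615] yaw 171.86 tilt z [ 0.0021 -0.0028 -1.    ] F [-0.2 -0.1 -0.7] gap 0.998
shift tool units [-2.38 -0.    2.47]
turn units [-0.04  0.04 -0.01]
shift in turned axes [-2.39 -0.01  2.46]
```

View pics/w7.png

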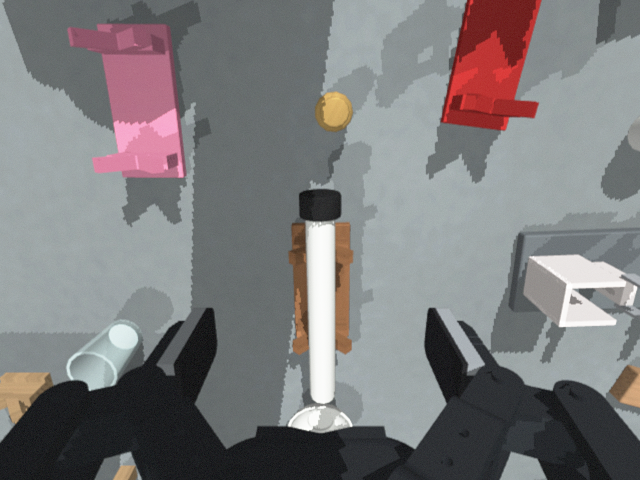

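Run:
```python
from h import *
z=np.load('pics/w7.npz');p,W=load('w7');K=z['K'];Rc=q2R(z['q']);t=z['t']
def ray(u,v,h):
    r=Rc@np.array([(u-K[0,2])/K[0,0],(v-K[1,2])/K[1,1],1]);return t+r*(h-t[2])/r[2]
print(ray(321,403,.05),ray(320,190,.056),ray(320.5,216,.056))
Q=W[225:395,303:340].reshape(-1,3);k=(Q[:,2]>.05);Q=Q[k];a=np.polyfit(Q[:,0]-.53,Q[:,1],1);print(a,np.polyfit(Q[:,0]-.53,Q[:,2],1),np.nanmin(Q[:,0]),np.nanmax(Q[:,0]))
Q=W[190:222,300:342].reshape(-1,3);Q=Q[Q[:,2]>.04];print(np.percentile(Q,[1,3,50,97,99],axis=0))
```

```text
[ 0.62446762 -0.00805206  0.05      ] [0.43820672 0.01792063 0.056     ] [0.45652455 0.01563577 0.056     ]
[-0.1265003   0.00566133] [-0.00067089  0.05395643] 0.4625234606406886 0.6157337897116922
[[0.44075216 0.00183646 0.04080004]
 [0.44123809 0.00292655 0.04323765]
 [0.44907606 0.01651474 0.0572028 ]
 [0.45929215 0.02972955 0.06064434]
 [0.4605442  0.03072764 0.06101971]]
```

```bash
python3 -m creep '[{"offset":[-0.6,0,0],"angular":[0,0,0],"claw":-1},{"offset":[-0.9,0,0.3],"angular":[0,0,0],"claw":-1},{"offset":[-0.9,0,0.6],"angular":[0,0,0],"claw":-1},{"offset":[0,0,1],"angular":[0,0,0],"claw":-1},{"offset":[0,0,0.6],"angular":[0,0,0],"claw":-1},{"offset":[0,0,0],"angular":[0,0,0],"claw":-1}]'
python3 - <<'E'
from plan import *
go([.529,.0053,.026],171.9)
E
```

```text
time_s: 13.25
tool_pos: [0.5318, 0.0038, 0.089]
tool_rot: [-0.004, 0.071, 0.997, -0.002]
contact_force: [0.1, -0.1, 0.2]
finger_gap: 1.001
t 13.25 tcp [0.5318 0.0038 0.089 ] yaw 171.85 tilt z [-0.0077 -0.0033 -1.    ] F [ 0.1 -0.1  0.2] gap 1.001
shift tool units [0.1  0.05 2.52]
turn units [-0.06 -0.1  -0.01]
shift in turned axes [0.12 0.04 2.52]
```

```bash
python3 -m creep '[{"offset":[0.1,0.05,0.6],"angular":[-0.06,-0.1,0],"claw":-1},{"offset":[0,0,0.9],"angular":[0,0,0],"claw":-1},{"offset":[0,0,0.8],"angular":[0,0,0],"claw":-1},{"offset":[0,0,0],"angular":[0,0,0],"claw":-1}]'
python3 - <<'E'
from plan import *
go([.529,.0053,.026],171.9)
E
```

```text
time_s: 13.75
tool_pos: [0.5323, 0.005, 0.0306]
tool_rot: [0.001, 0.071, 0.997, -0.0]
contact_force: [-0.4, -0.7, 0.4]
finger_gap: 0.997
t 13.75 tcp [0.5323 0.005  0.0306] yaw 171.83 tilt z [ 2.e-03 -2.e-04 -1.e+00] F [-0.4 -0.7  0.4] gap 0.997
shift tool units [ 0.13 -0.01  0.19]
turn units [ 0.    0.03 -0.02]
shift in turned axes [ 0.13 -0.01  0.19]
```

```bash
python3 -m creep '[{"offset":[0.15,0,0.2],"angular":[0,0,0],"claw":-1},{"offset":[0,0,0],"angular":[0,0,0],"claw":-0.5},{"offset":[0,0,0],"angular":[0,0,0],"claw":0.2},{"offset":[0,0,0],"angular":[0,0,0],"claw":1},{"offset":[0,0,0],"angular":[0,0,0],"claw":1},{"offset":[0,0,0],"angular":[0,0,0],"claw":1},{"offset":[0,0,0],"angular":[0,0,0],"claw":1}]'
python3 - <<'E'
from plan import *
go([.529,.0053,.026],171.9)
snap('wrist','w8')
E
```

```text
time_s: 14.62
tool_pos: [0.5312, 0.0053, 0.0288]
tool_rot: [0.004, 0.071, 0.997, -0.0]
contact_force: [0.4, -0.5, -0.1]
finger_gap: 0.238
t 14.62 tcp [0.5312 0.0053 0.0288] yaw 171.83 tilt z [ 7.8e-03 -9.0e-04 -1.0e+00] F [ 0.4 -0.5 -0.1] gap 0.238
shift tool units [ 0.09 -0.01  0.11]
turn units [ 0.    0.11 -0.02]
shift in turned axes [ 0.09 -0.01  0.11]
```

View pics/w8.png

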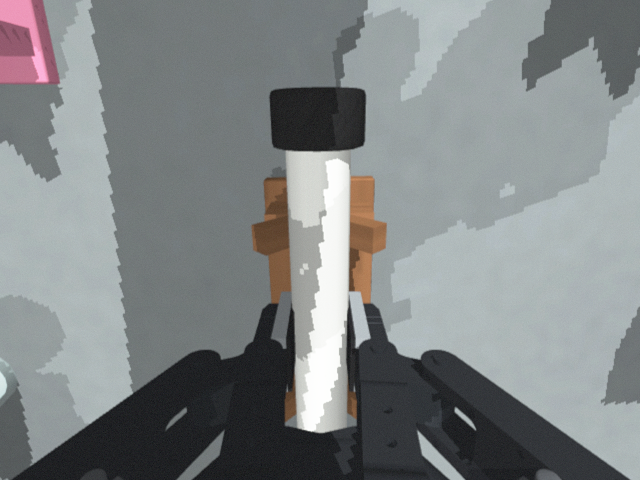

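Run:
```python
from h import *
z=np.load('pics/w8.npz');p,W=load('w8');K=z['K'];Rc=q2R(z['q']);t=z['t']
def ray(u,v,h):
    r=Rc@np.array([(u-K[0,2])/K[0,0],(v-K[1,2])/K[1,1],1]);return t+r*(h-t[2])/r[2]
s=robot.sense();Rt=q2R(s['tool_rot'])
def tl(P): return ((P-s['tool_pos'])@Rt*1000).round(1)
for u,v,h in((318,90,.0605),(318,148,.0605),(318,152,.056)): print(tl(ray(u,v,h)))
Q=W[90:147,275:362].reshape(-1,3);Q=Q[Q[:,2]>.045];print(np.percentile(tl(Q),[1,3,50,97,99],axis=0))
Q=W[155:290,285:352].reshape(-1,3);Q=Q[Q[:,2]>.052];q=tl(Q);print(np.polyfit(q[:,0],q[:,1],1),np.polyfit(q[:,0],q[:,2],1))
```

```text
[ 88.7  -0.5 -32.4]
[ 72.9  -0.6 -32.3]
[ 71.3  -0.6 -27.7]
[[ 73.3 -13.6 -33.1]
 [ 73.6 -13.  -32.7]
 [ 81.2  -0.6 -30.4]
 [ 88.5  11.8 -24.6]
 [ 88.8  12.5 -23.5]]
[-0.0103257   0.05985911] [-1.03657958e-02 -2.56124850e+01]
```

```bash
python3 -m creep '[{"offset":[0,0,-0.3],"angular":[0,0,0],"claw":1},{"offset":[0,0,-0.8],"angular":[0,0,0],"claw":1},{"offset":[0,0,-1],"angular":[0,0,0],"claw":1},{"offset":[0,0,-1],"angular":[0,0,0],"claw":1},{"offset":[0,0,-1],"angular":[0,0,0],"claw":1},{"offset":[0,0,-1],"angular":[0,0,0],"claw":1}]'
python3 - <<'E'
from plan import *
go([.558,.20,.20],84)
im=cv2.imread('pics/c7.png')[165:255,355:465];cv2.imwrite('pics/c7h.png',cv2.resize(im,None,fx=6,fy=6,interpolation=cv2.INTER_CUBIC))
im=cv2.imread('pics/s6.png')[260:360,150:280];cv2.imwrite('pics/s6h.png',cv2.resize(im,None,fx=6,fy=6,interpolation=cv2.INTER_CUBIC))
E
```

```text
time_s: 15.42
tool_pos: [0.5279, 0.006, 0.159]
tool_rot: [0.001, 0.071, 0.997, 0.0]
contact_force: [0.5, -0.6, -1.0]
finger_gap: 0.237
t 15.43 tcp [0.5279 0.006  0.159 ] yaw 171.84 tilt z [ 1.3e-03  6.0e-04 -1.0e+00] F [ 0.5 -0.6 -1. ] gap 0.237
shift tool units [-0.09  7.85 -1.64]
turn units [2.000e-02 1.000e-02 2.196e+01]
shift in turned axes [ 7.84  0.39 -1.64]
```

View pics/c7h.png

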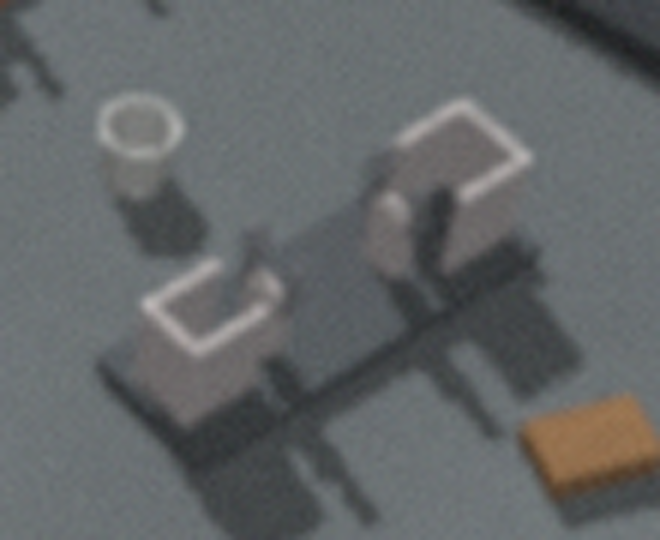

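View pics/s6h.png

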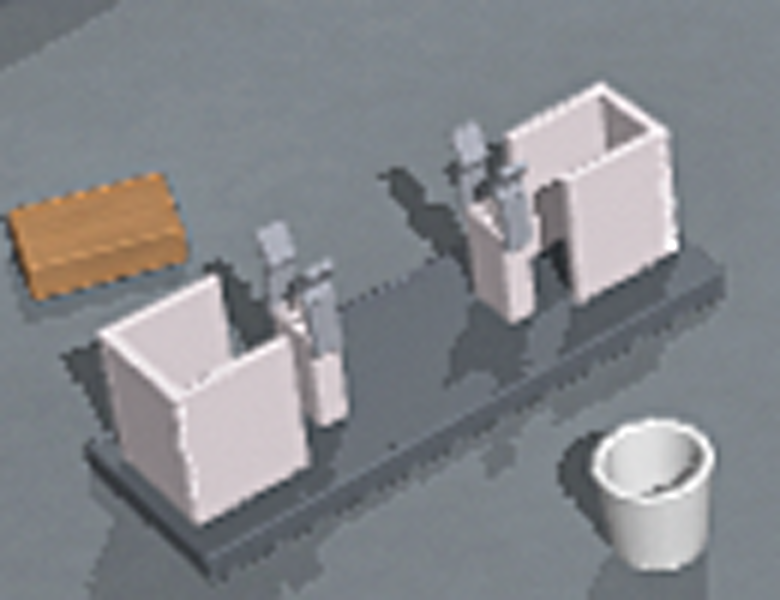

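```bash
python3 -m creep '[{"offset":[0,0.3,-0.4],"angular":[0,0,1],"claw":1},{"offset":[0,0.5,-0.3],"angular":[0,0,1],"claw":1},{"offset":[0.1,0.6,0],"angular":[0,0,1],"claw":1},{"offset":[0.15,0.6,0],"angular":[0,0,1],"claw":1},{"offset":[0.2,0.6,0],"angular":[0,0,1],"claw":1},{"offset":[0.25,0.6,0],"angular":[0,0,1],"claw":1},{"offset":[0.3,0.5,0],"angular":[0,0,1],"claw":1},{"offset":[0.3,0.5,0],"angular":[0,0,1],"claw":1},{"offset":[0.35,0.5,0],"angular":[0,0,1],"claw":1},{"offset":[0.4,0.4,0],"angular":[0,0,1],"claw":1}]'
python3 - <<'E'
from plan import *
go([.558,.28,.18],84)
E
```

```text
time_s: 16.68
tool_pos: [0.5438, 0.1507, 0.1845]
tool_rot: [0.003, 0.42, 0.908, 0.003]
contact_force: [1.8, 0.1, -0.6]
finger_gap: 0.235
t 16.68 tcp [0.5438 0.1507 0.1845] yaw 130.37 tilt z [ 0.0086  0.0031 -1.    ] F [ 1.8  0.1 -0.6] gap 0.235
shift tool units [3.57 3.78 0.2 ]
turn units [ 1.300e-01 -1.000e-02  1.159e+01]
shift in turned axes [5.2  0.03 0.18]
```

```bash
python3 -m creep '[{"offset":[0.3,0.35,0],"angular":[0.05,0,1],"claw":1},{"offset":[0.35,0.3,0],"angular":[0.05,0,1],"claw":1},{"offset":[0.35,0.3,0],"angular":[0,0,1],"claw":1},{"offset":[0.35,0.3,0],"angular":[0,0,1],"claw":1},{"offset":[0.4,0.3,0],"angular":[0,0,1],"claw":1},{"offset":[0.4,0.2,0],"angular":[0,0,1],"claw":1},{"offset":[0.4,0.2,0],"angular":[0,0,1],"claw":1},{"offset":[0.45,0.1,0],"angular":[0,0,1],"claw":1},{"offset":[0.45,0.1,0],"angular":[0,0,1],"claw":1},{"offset":[0.45,0.1,0],"angular":[0,0,1],"claw":1}]'
python3 - <<'E'
from plan import *
go([.558,.28,.18],84)
E
```

```text
time_s: 17.92
tool_pos: [0.5583, 0.2698, 0.1872]
tool_rot: [0.0, 0.713, 0.701, 0.0]
contact_force: [-0.3, -0.2, -1.2]
finger_gap: 0.235
t 17.93 tcp [0.5583 0.2698 0.1872] yaw 89.07 tilt z [ 6.e-04  5.e-04 -1.e+00] F [-0.3 -0.2 -1.2] gap 0.235
shift tool units [ 0.41 -0.02  0.29]
turn units [ 0.01 -0.01  1.27]
shift in turned axes [ 0.41 -0.05  0.29]
```

```bash
python3 -m creep '[{"offset":[0.2,0,0.1],"angular":[0,0,0.65],"claw":1},{"offset":[0.2,0,0.1],"angular":[0,0,0.6],"claw":1},{"offset":[0,0,0],"angular":[0,0,0],"claw":1}]'
python3 - <<'E'
from plan import *
go([.558,.28,.18],84)
for c in('wrist','scene','side'): snap(c,c+'9')
E
```

```text
time_s: 18.3
tool_pos: [0.5581, 0.2812, 0.1826]
tool_rot: [-0.0, 0.743, 0.669, 0.0]
contact_force: [0.6, -0.6, -0.2]
finger_gap: 0.234
t 18.3 tcp [0.5581 0.2812 0.1826] yaw 84.01 tilt z [-0.     0.001 -1.   ] F [ 0.6 -0.6 -0.2] gap 0.234
shift tool units [-0.05  0.    0.1 ]
turn units [-0.   -0.01  0.  ]
shift in turned axes [-0.05 -0.    0.1 ]
```

View pics/wrist9.png

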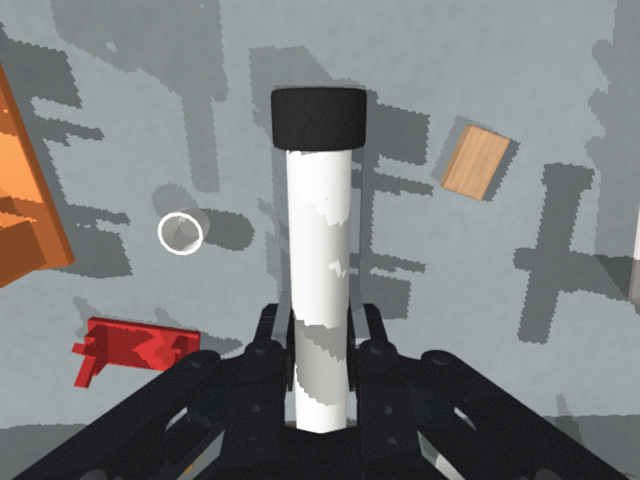

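View pics/side9.png

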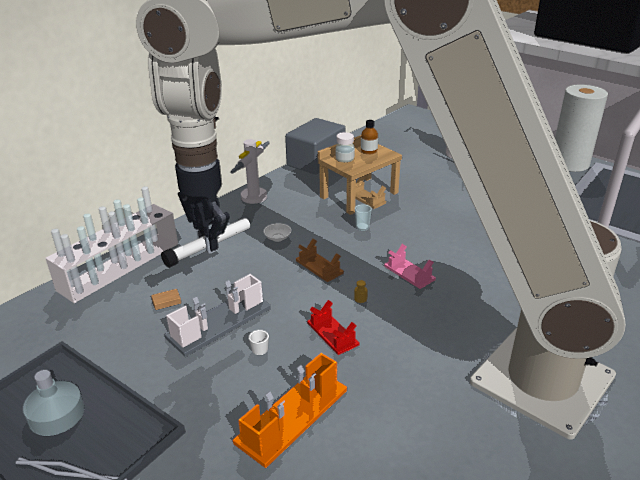

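View pics/scene9.png

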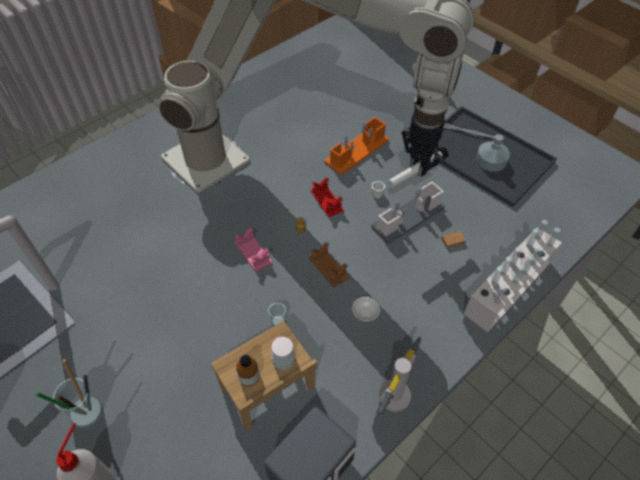

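```bash
cat > hold.py <<'E'
from h import *
from scipy.optimize import least_squares
side=[((100,330),(98,-22.5,64)),((183,403),(98,22.5,64)),((305,338),(56,22.5,64)),((220,278),(56,-22.5,64)),((665,130),(-98,18,64)),((600,85),(-98,-18,64)),((572,180),(-56,18,64)),((507,135),(-56,-18,64))]
scene=[((463,100),(98,22.5,64)),((532,157),(98,-22.5,64)),((460,193),(56,-22.5,64)),((400,145),(56,22.5,64)),((145,303),(-98,18,64)),((198,350),(-98,-18,64)),((215,262),(-56,18,64))]
def prep(tag,L,o):
    z=np.load(f'pics/{tag}.npz')
    return z,np.array([[o[0]+(a[0]+.5)/6-.5,o[1]+(a[1]+.5)/6-.5] for a,_ in L]),np.array([b for _,b in L])/1000.
D=[prep('side0',side,(150,260)),prep('scene0',scene,(355,165))]
def proj(z,P):
    c=(P-z['t'])@q2R(z['q']);K=z['K'];return c[:,:2]/c[:,2:]*[K[0,0],K[1,1]]+[K[0,2],K[1,2]]
def pose(a,P):
    s=np.radians(a[2]);X=np.array([np.cos(s),np.sin(s),0]);Y=np.array([-X[1],X[0],0]);return np.array([a[0],a[1],0])+P[:,:1]*X+P[:,1:2]*Y+P[:,2:]*[0,0,1]
if __name__=='__main__':
    for sel in([0],[1],[0,1]):
        f=lambda a:np.concatenate([(proj(D[i][0],pose(a,D[i][2]))-D[i][1]).ravel() for i in sel])
        r=least_squares(f,[.558,.28,84],x_scale=[.01,.01,1],loss='soft_l1');print(sel,r.x.round(4),'resid',r.fun.reshape(-1,2).round(1).tolist())
E
python3 hold.py
python3 - <<'E'
from h import *
im=cv2.imread('pics/side0.png')[265:355,160:270];cv2.imwrite('pics/sh10.png',cv2.resize(im,None,fx=7,fy=6.5,interpolation=cv2.INTER_CUBIC))
E
```

```text
[0] [ 0.5549  0.2789 85.1773] resid [[0.7, 0.9], [0.0, 0.1], [-1.3, 0.5], [-0.5, -0.4], [0.7, -0.5], [0.6, -0.6], [-0.2, 0.1], [-0.3, -0.3]]
[1] [ 0.56    0.2789 84.3562] resid [[0.1, -0.4], [0.1, 0.0], [0.8, 1.1], [-0.7, -1.0], [-0.3, 0.0], [-0.1, 0.9], [0.1, -0.5]]
[0, 1] [ 0.557   0.2788 84.7785] resid [[-0.0, 0.1], [-0.9, -0.6], [-2.2, -0.0], [-1.2, -1.0], [0.2, -0.8], [0.2, -0.9], [-0.8, -0.2], [-0.7, -0.6], [-1.0, -1.1], [-0.9, -0.8], [-0.1, 0.3], [-1.7, -1.7], [-1.0, -0.4], [-0.7, 0.4], [-0.6, -1.0]]
```

```bash
python3 -m creep '[{"offset":[0,0,0.5],"angular":[0,0,-0.1],"claw":1},{"offset":[-0.05,-0.03,0.9],"angular":[0,0,-0.1],"claw":1},{"offset":[0,0,0.9],"angular":[0,0,0],"claw":1},{"offset":[0,0,0.7],"angular":[0,0,0],"claw":1},{"offset":[0,0,0.1],"angular":[0,0,0],"claw":1}]'
python3 - <<'E'
from plan import *
go([.5572,.279,.088],84.8)
E
```

```text
time_s: 19.08
tool_pos: [0.557, 0.2781, 0.101]
tool_rot: [-0.0, 0.738, 0.675, 0.0]
contact_force: [0.5, 0.1, -1.0]
finger_gap: 0.235
t 19.07 tcp [0.557  0.2781 0.101 ] yaw 84.83 tilt z [-3.e-04  5.e-04 -1.e+00] F [ 0.5  0.1 -1. ] gap 0.235
shift tool units [0.04 0.   0.52]
turn units [-0.01 -0.01  0.01]
shift in turned axes [0.04 0.   0.52]
```

```bash
python3 -m creep '[{"offset":[0.04,0,0.3],"angular":[0,0,0],"claw":1},{"offset":[0,0,0.22],"angular":[0,0,0],"claw":1},{"offset":[0,0,0],"angular":[0,0,0],"claw":1}]'
python3 - <<'E'
from plan import *
go([.5572,.279,.088],84.8)
for c in('wrist','scene','side'): snap(c,c+'10')
im=cv2.imread('pics/scene10.png')[150:250,355:465];cv2.imwrite('pics/c10h.png',cv2.resize(im,None,fx=6,fy=6,interpolation=cv2.INTER_CUBIC))
im=cv2.imread('pics/side10.png')[245:345,150:280];cv2.imwrite('pics/s10h.png',cv2.resize(im,None,fx=6,fy=6,interpolation=cv2.INTER_CUBIC))
E
```

```text
time_s: 19.45
tool_pos: [0.5577, 0.2792, 0.0879]
tool_rot: [-0.0, 0.738, 0.675, 0.001]
contact_force: [0.0, -0.2, 0.0]
finger_gap: 0.235
t 19.45 tcp [0.5577 0.2792 0.0879] yaw 84.84 tilt z [ 9.0e-04  1.2e-03 -1.0e+00] F [ 0.  -0.2  0. ] gap 0.235
shift tool units [-0.01 -0.02 -0.  ]
turn units [ 0.01 -0.02  0.01]
shift in turned axes [-0.01 -0.02 -0.  ]
```

View pics/c10h.png

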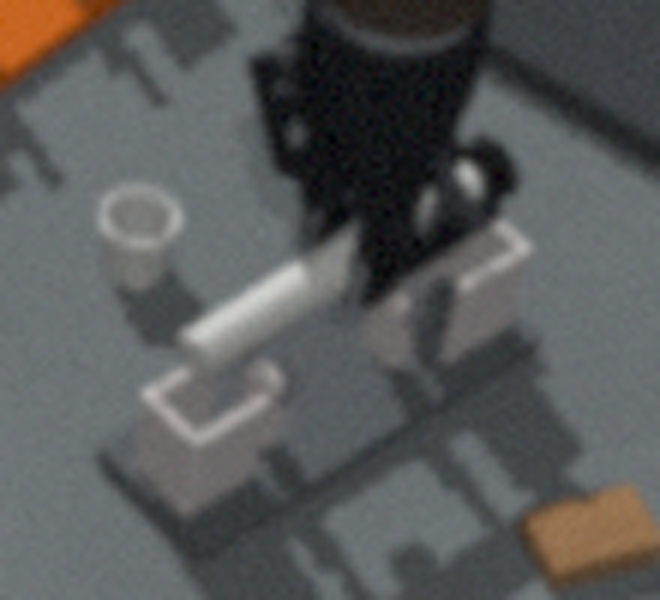

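View pics/s10h.png

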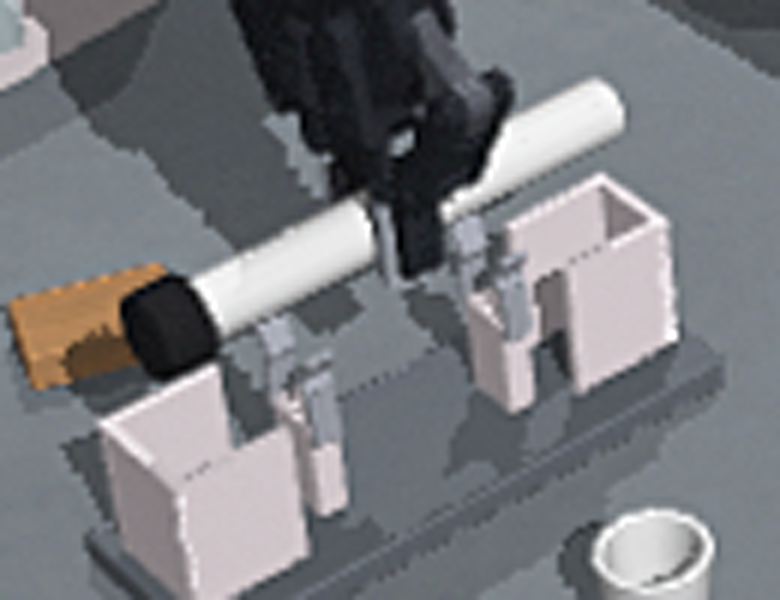

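View pics/wrist10.png

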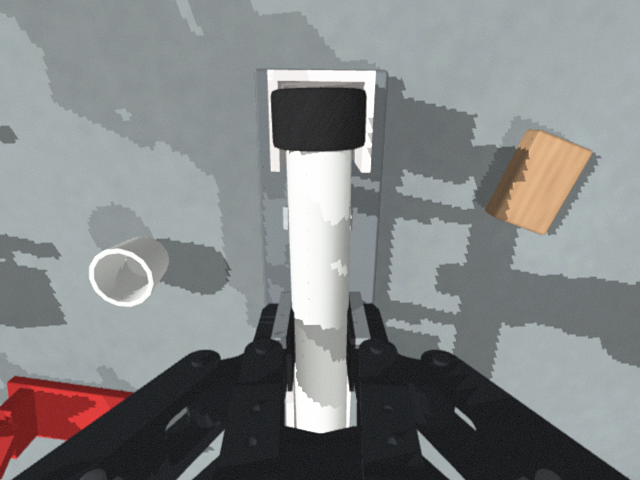

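Run:
```python
from h import *
im=cv2.imread('pics/wrist10.png')[55:185,250:400];cv2.imwrite('pics/w10h.png',cv2.resize(im,None,fx=5,fy=4.6,interpolation=cv2.INTER_NEAREST))
```

```text
(no output)
```

View pics/w10h.png

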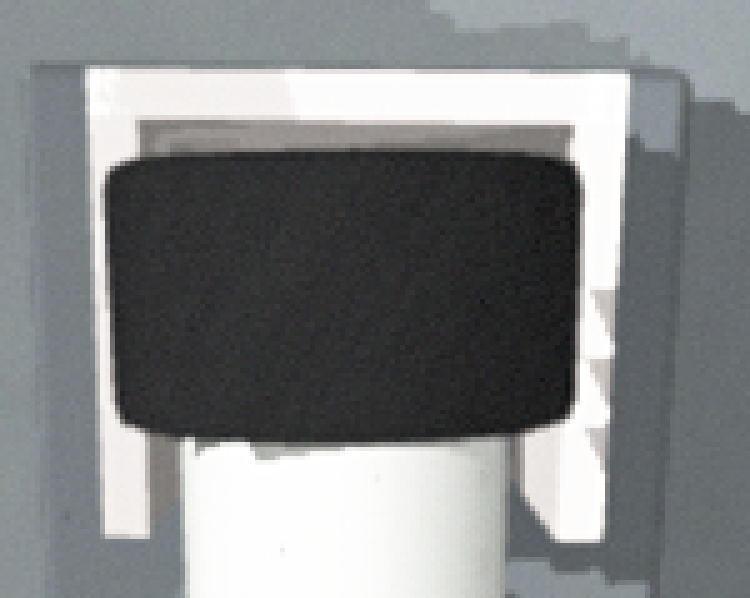

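Run:
```python
from h import *
z=np.load('pics/wrist10.npz');p,W=load('wrist10');K=z['K'];Rc=q2R(z['q']);t=z['t']
s=robot.sense();Rt=q2R(s['tool_rot'])
def r(X,Y,h):
    u=250+(X+.5)/5-.5;v=55+(Y+.5)/4.6-.5
    q=Rc@np.array([(u-K[0,2])/K[0,0],(v-K[1,2])/K[1,1],1]);P=t+q*(h-t[2])/q[2]
    return P,((P-s['tool_pos'])@Rt*1000).round(1)
for n,X,Y,h in[('outL98',87,68,.064),('outR98',630,72,.064),('inL94',138,121,.064),('inR94',573,125,.064),('L56in',150,540,.064),('L56out',101,540,.064),('R56in',556,542,.064),('R56out',606,542,.064),('baseL',35,65,.012),('baseR',690,72,.012),('capL',104,185,.107),('capR',581,185,.107),('capL2',116,400,.107),('capR2',576,400,.107),('capend',340,152,.118),('capin',340,440,.1225),('tubeL',184,500,.107),('tubeR',506,500,.107)]:
    P,q=r(X,Y,h);print(n,P.round(4),q)
```

```text
outL98 [0.5444 0.3803 0.064 ] [ 99.3 -22.8  24.7]
outR98 [0.5892 0.3759 0.064 ] [98.9 22.3 24.8]
inL94 [0.548  0.3756 0.064 ] [ 94.9 -18.7  24.7]
inR94 [0.5843 0.3719 0.064 ] [94.5 17.8 24.8]
L56in [0.5442 0.3377 0.064 ] [ 56.8 -19.1  24.7]
L56out [0.5398 0.3381 0.064 ] [ 56.8 -23.5  24.7]
R56in [0.5808 0.3342 0.064 ] [56.6 17.6 24.7]
R56out [0.5853 0.3338 0.064 ] [56.6 22.2 24.7]
baseL [0.5324 0.3871 0.012 ] [104.8 -35.4  76.7]
baseR [0.6034 0.3799 0.012 ] [104.   36.   76.8]
capL [0.5497 0.3681 0.107 ] [ 87.6 -16.3 -18.3]
capR [0.5795 0.3654 0.107 ] [ 87.6  13.7 -18.2]
capL2 [0.5485 0.3539 0.107 ] [ 73.4 -16.1 -18.3]
capR2 [0.5785 0.3511 0.107 ] [ 73.4  13.9 -18.3]
capend [0.5646 0.3682 0.118 ] [ 89.1  -1.4 -29.3]
capin [0.5631 0.3512 0.1225] [ 72.1  -1.4 -33.8]
tubeL [0.5521 0.3465 0.107 ] [ 66.4 -11.9 -18.3]
tubeR [0.5735 0.3445 0.107 ] [ 66.3   9.5 -18.3]
```

```bash
python3 -m creep '[{"offset":[0.03,0.01,0.3],"angular":[0,0,0.07],"claw":1},{"offset":[0,0,0.35],"angular":[0,0,0],"claw":1},{"offset":[0,0,0.1],"angular":[0,0,0],"claw":1},{"offset":[0,0,0],"angular":[0,0,0],"claw":1}]'
python3 - <<'E'
from plan import *
go([.5580,.2800,.044],84.55)
snap('wrist','w11')
im=cv2.imread('pics/w11.png')[40:200,230:410];cv2.imwrite('pics/w11h.png',cv2.resize(im,None,fx=4,fy=3.7,interpolation=cv2.INTER_NEAREST))
E
```

```text
time_s: 20.1
tool_pos: [0.5586, 0.2803, 0.0689]
tool_rot: [0.0, 0.74, 0.673, 0.002]
contact_force: [-0.1, -1.2, -0.9]
finger_gap: 0.236
t 20.1 tcp [0.5586 0.2803 0.0689] yaw 84.54 tilt z [ 0.0025  0.002  -1.    ] F [-0.1 -1.2 -0.9] gap 0.236
shift tool units [-0.02 -0.03  0.99]
turn units [ 0.03 -0.03 -0.  ]
shift in turned axes [-0.02 -0.02  0.99]
```

View pics/w11h.png

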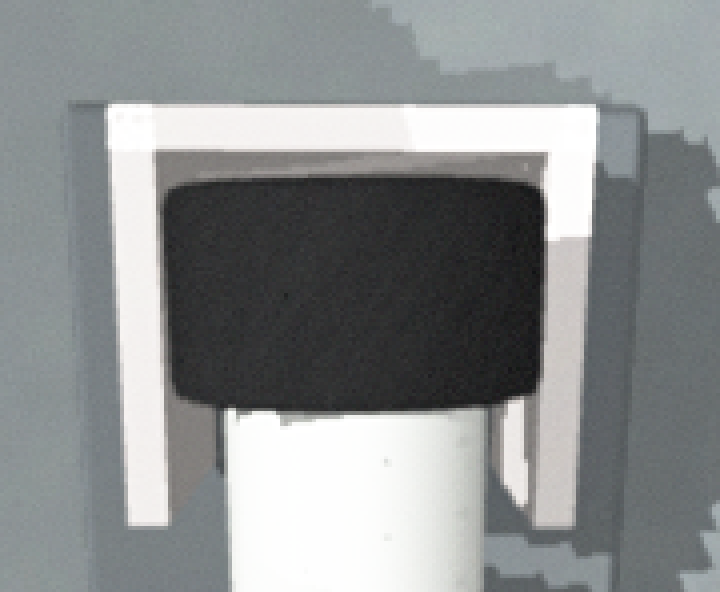

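```bash
python3 -m creep '[{"offset":[-0.01,-0.02,0.2],"angular":[0.03,-0.03,0],"claw":1},{"offset":[0,0,0.25],"angular":[0,0,0],"claw":1}]';python3 -m creep '[{"offset":[0,0,0.2],"angular":[0,0,0],"claw":1}]'
python3 - <<'E'
from plan import *
go([.5580,.2800,.044],84.55)
E
```

```text
time_s: 20.4
tool_pos: [0.5584, 0.2807, 0.0591]
tool_rot: [-0.0, 0.74, 0.673, 0.001]
contact_force: [-5.1, -2.2, 14.9]
finger_gap: 0.235
time_s: 20.52
tool_pos: [0.5593, 0.2813, 0.0567]
tool_rot: [0.0, 0.74, 0.673, 0.003]
contact_force: [-3.4, -1.4, 14.3]
finger_gap: 0.237
t 20.52 tcp [0.5593 0.2813 0.0567] yaw 84.54 tilt z [ 0.0044  0.0031 -1.    ] F [-3.4 -1.4 14.3] gap 0.237
shift tool units [-0.06 -0.05  0.51]
turn units [ 0.06 -0.05 -0.  ]
shift in turned axes [-0.06 -0.05  0.51]
```

```bash
python3 -m creep '[{"offset":[-0.03,-0.03,0.2],"angular":[0.05,-0.05,0],"claw":1}]';python3 -m creep '[{"offset":[-0.01,-0.01,0.2],"angular":[0.02,-0.02,0],"claw":1}]'
python3 - <<'E'
from plan import *
go([.5580,.2800,.044],84.55)
E
```

```text
time_s: 20.65
tool_pos: [0.5594, 0.2815, 0.0543]
tool_rot: [0.0, 0.74, 0.673, 0.002]
contact_force: [-4.0, 0.3, 9.6]
finger_gap: 0.234
time_s: 20.78
tool_pos: [0.5592, 0.282, 0.0508]
tool_rot: [-0.0, 0.74, 0.673, 0.002]
contact_force: [-3.0, -0.2, 3.2]
finger_gap: 0.237
t 20.77 tcp [0.5592 0.282  0.0508] yaw 84.57 tilt z [ 0.0029  0.0029 -1.    ] F [-3.  -0.2  3.2] gap 0.237
shift tool units [-0.08 -0.04  0.27]
turn units [ 0.04 -0.05  0.  ]
shift in turned axes [-0.08 -0.04  0.27]
```

```bash
python3 -m creep '[{"offset":[-0.08,-0.02,0.15],"angular":[0.03,-0.04,0],"claw":1}]';python3 -m creep '[{"offset":[-0.02,-0.01,0.2],"angular":[0.01,-0.02,0],"claw":1}]';python3 -m creep '[{"offset":[0,0,0.2],"angular":[0,0,0],"claw":1}]'
python3 - <<'E'
from plan import *
go([.5580,.2800,.044],84.55)
E
```

```text
time_s: 20.9
tool_pos: [0.5582, 0.2807, 0.0473]
tool_rot: [-0.0, 0.74, 0.673, 0.001]
contact_force: [-0.9, 2.0, -1.8]
finger_gap: 0.236
time_s: 21.02
tool_pos: [0.5577, 0.2803, 0.0433]
tool_rot: [-0.0, 0.74, 0.673, -0.0]
contact_force: [-9.7, -3.6, 28.4]
finger_gap: 0.238
time_s: 21.15
tool_pos: [0.5578, 0.2803, 0.0432]
tool_rot: [0.0, 0.74, 0.673, 0.001]
contact_force: [-14.8, -7.1, 42.7]
finger_gap: 0.238
t 21.15 tcp [0.5578 0.2803 0.0432] yaw 84.59 tilt z [ 0.0014  0.0012 -1.    ] F [-14.8  -7.1  42.7] gap 0.238
shift tool units [-0.01  0.01 -0.03]
turn units [ 0.02 -0.02  0.01]
shift in turned axes [-0.01  0.01 -0.03]
```

```bash
python3 -m creep '[{"offset":[0,0,0],"angular":[0,0,0],"claw":1}]'
python3 - <<'E'
from plan import *
go([.5580,.2800,.044],84.55)
for c in('side','wrist'): snap(c,c+'12')
im=cv2.imread('pics/side12.png')[245:345,150:280];cv2.imwrite('pics/s12h.png',cv2.resize(im,None,fx=6,fy=6,interpolation=cv2.INTER_CUBIC))
E
```

```text
time_s: 21.28
tool_pos: [0.5574, 0.2802, 0.044]
tool_rot: [-0.0, 0.74, 0.673, 0.001]
contact_force: [-1.5, 1.5, -5.0]
finger_gap: 0.237
t 21.27 tcp [0.5574 0.2802 0.044 ] yaw 84.58 tilt z [ 0.0015  0.0014 -1.    ] F [-1.5  1.5 -5. ] gap 0.237
shift tool units [-0.    0.02  0.  ]
turn units [ 0.02 -0.02  0.01]
shift in turned axes [-0.    0.02  0.  ]
```

View pics/s12h.png

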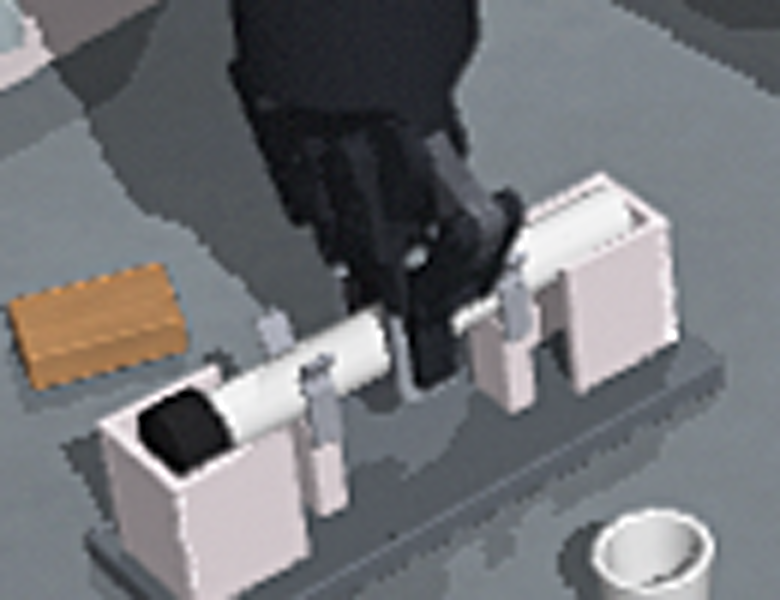

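View pics/wrist12.png

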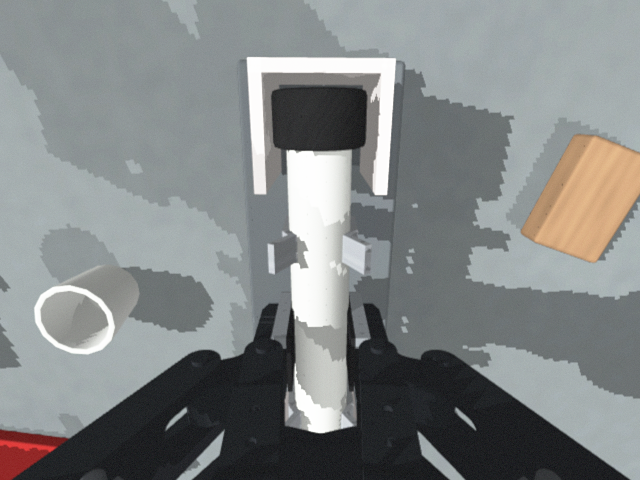

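```bash
python3 -m creep '[{"offset":[0,0,0.02],"angular":[0,0,0],"claw":0.2},{"offset":[0,0,0],"angular":[0,0,0],"claw":-0.3},{"offset":[0,0,0],"angular":[0,0,0],"claw":-0.5},{"offset":[0,0,0],"angular":[0,0,0],"claw":-0.5},{"offset":[0,0,0],"angular":[0,0,0],"claw":-0.5},{"offset":[0,0,-0.5],"angular":[0,0,0],"claw":-0.5},{"offset":[0,0,-0.8],"angular":[0,0,0],"claw":-0.5},{"offset":[0,0,-1],"angular":[0,0,0],"claw":-0.5},{"offset":[0,0,-1],"angular":[0,0,0],"claw":-0.5},{"offset":[0,0,-1],"angular":[0,0,0],"claw":-0.5}]'
python3 -m creep '[{"offset":[0,0,-1],"angular":[0,0,0],"claw":-0.5},{"offset":[-0.5,0,-1],"angular":[0,0,0],"claw":-0.5},{"offset":[-1,0,-0.5],"angular":[0,0,0],"claw":-0.5},{"offset":[-1,0,0],"angular":[0,0,0],"claw":-0.5},{"offset":[-1,0,0],"angular":[0,0,0],"claw":-0.5},{"offset":[0,0,0],"angular":[0,0,0],"claw":-0.5}]'
python3 - <<'E'
from plan import *
go([.5580,.2800,.044],84.55)
for c in('side','wrist','scene'): snap(c,c+'13')
im=cv2.imread('pics/side13.png')[245:345,150:280];cv2.imwrite('pics/s13h.png',cv2.resize(im,None,fx=6,fy=6,interpolation=cv2.INTER_CUBIC))
E
```

```text
time_s: 22.62
tool_pos: [0.5574, 0.2789, 0.1522]
tool_rot: [0.001, 0.74, 0.673, -0.001]
contact_force: [-0.3, 0.2, -0.6]
finger_gap: 0.747
time_s: 23.38
tool_pos: [0.5497, 0.1871, 0.2243]
tool_rot: [0.003, 0.74, 0.673, 0.003]
contact_force: [-0.1, 1.1, 0.5]
finger_gap: 0.751
t 23.38 tcp [0.5497 0.1871 0.2243] yaw 84.53 tilt z [ 8.8e-03  6.0e-04 -1.0e+00] F [-0.1  1.1  0.5] gap 0.751
shift tool units [ 3.72 -0.09  7.22]
turn units [ 0.12 -0.02 -0.  ]
shift in turned axes [ 3.73 -0.02  7.21]
```

View pics/s13h.png

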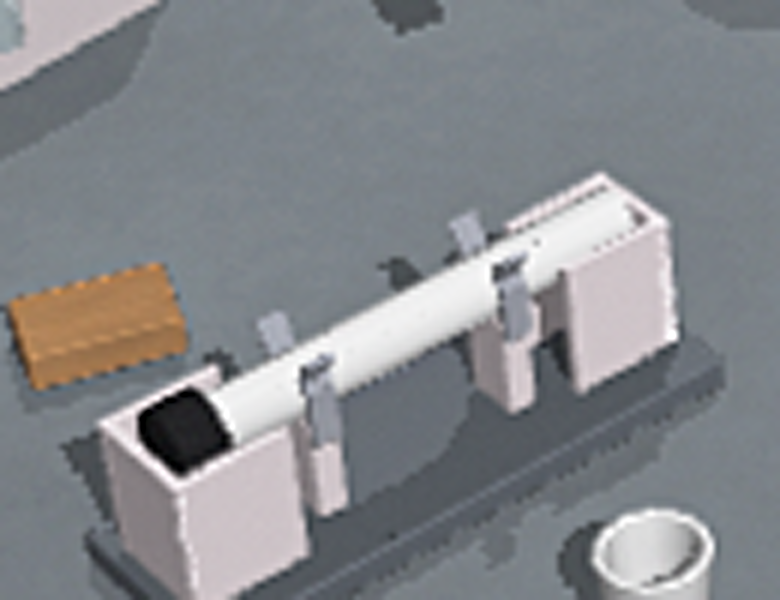

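View pics/wrist13.png

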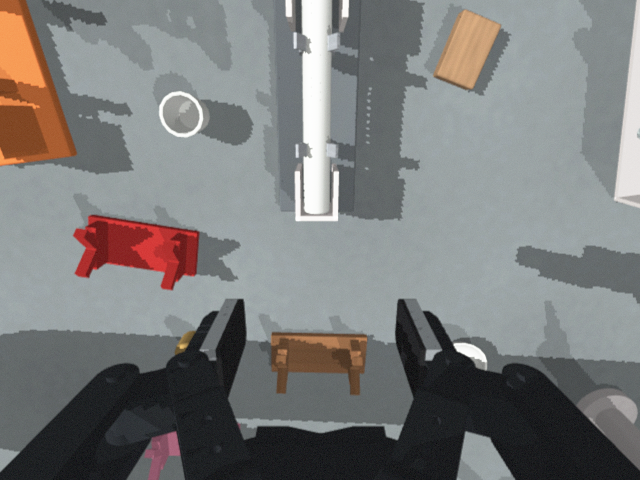

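View pics/scene13.png

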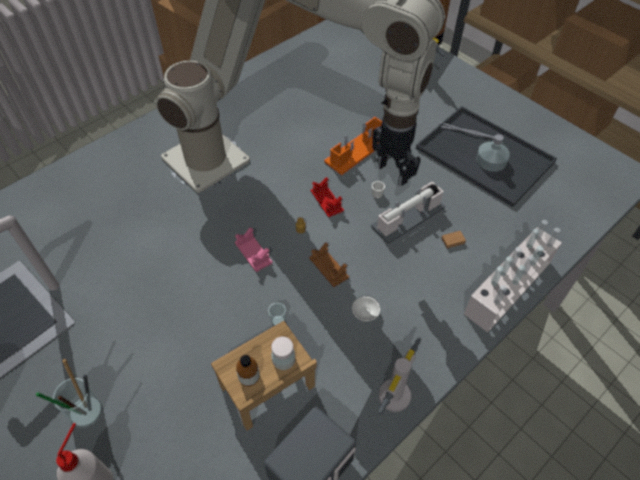

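Tube sits in both clips; check its height and level, and that the other objects are unmoved.

Run:
```python
from h import *
for t in('scene13','side13','wrist13'):
    p,W=load(t);P=W.reshape(-1,3);C=p.reshape(-1,3).astype(int)
    X=np.array([np.cos(np.radians(84.55)),np.sin(np.radians(84.55))]);Y=np.array([-X[1],X[0]])
    d=P[:,:2]-[.5577,.2795];a=d@X;b=d@Y
    for l,h in((-85,-60),(-30,-5),(5,30),(48,68)):
        m=(a>l/1000)&(a<h/1000)&(abs(b)<.006)&(P[:,2]>.055)&(P[:,2]<.09)
        print(t,l,h,m.sum(),'top z',np.percentile(P[m,2],[50,80]).round(4) if m.sum()>8 else '')
for c in('scene','side'):
    a=cv2.imread(f'pics/{c}0.png');b=cv2.imread(f'pics/{c}13.png')
    for n,pt in dict(beaker=(.562,-.19),dish=(.6866,-.019),weight=(.39,.034),cruc=(.4404,.2792),carton=(.692,.3085)).items():
        r=[]
        for tag in(c+'0',c+'13'):
            p,W=load(tag);m=(np.hypot(W[...,0]-pt[0],W[...,1]-pt[1])<.045)&(W[...,2]>.008)&(W[...,2]<.07);r.append(W[m].mean(0))
        print(c,n,((r[1]-r[0])*1000).round(1))
    for bx in [(230,320,300,420) if c=='scene' else (320,410,110,230)]:
        u0,u1,v0,v1=bx;print('shelf diff px',(cv2.absdiff(a,b)[v0:v1,u0:u1].max(2)>60).sum())
```

```text
scene13 -85 -60 32 top z [0.0676 0.0695]
scene13 -30 -5 29 top z [0.0693 0.0708]
scene13 5 30 27 top z [0.0696 0.0716]
scene13 48 68 19 top z [0.0685 0.0696]
side13 -85 -60 34 top z [0.0696 0.0704]
side13 -30 -5 40 top z [0.0691 0.0701]
side13 5 30 36 top z [0.0695 0.0705]
side13 48 68 42 top z [0.0692 0.0705]
wrist13 -85 -60 447 top z [0.0698 0.0705]
wrist13 -30 -5 528 top z [0.0699 0.0706]
wrist13 5 30 580 top z [0.07   0.0708]
wrist13 48 68 475 top z [0.07   0.0708]
scene beaker [-0.1  0.1 -0.4]
scene dish [0.1 0.2 0.2]
scene weight [ 0.  -0.   0.2]
scene cruc [ 0.4 -0.5  0.3]
scene carton [ 0.  -0.4  0.1]
shelf diff px 387
side beaker [-0.2  0.1  0. ]
side dish [ 0.2  0.1 -0. ]
side weight [ 0.3 -0.3 -0.7]
side cruc [-0.1  0.   0.3]
side carton [-0.4 -0.3 -0.1]
shelf diff px 2478
```

```bash
python3 -c "
from bench import robot
print(robot.sign_off())"
```

```text
the job is handed in; nothing more can be done
None
```

The tube is home in both spring clips with the rubber cap in the wide guard, and the job was handed in at about 23.5 s of the 67 s allowed. I lifted it about 21 mm by its capped end, drew it out level about 140 mm and laid it in the brown V rest. I let go there, then took it again by its middle and pressed it straight down until it stopped on the posts.

- **Seating:** the last views put the tube's top at 70 to 71 mm above the bench (71 mm expected). It is level to about 0.1 mm in the wrist and 0.5 mm in the side view. The scene camera is noisier and shows up to about 2 mm of spread. The wrist force peaked at about 45 N during the final push, well under the limit.
- **Other objects:** the beaker, dish, weight, crucible and carton moved less than 1 mm, which is within the noise. The bottles on the shelf I checked only by eye, and they looked unmoved. The pixel comparison there proved nothing, because the gripper and tube were in the first pictures.
- **Disagreement:** the scene and side cameras differed by about 5 mm in the holder's position. I settled it with wrist-camera views of the cap over the guard just before pushing down.

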